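# Set the weighing tray on the shop scale and zero it

### The arm

A 6-joint arm with a two-finger parallel gripper is mounted at the origin on the work surface. World frame = base frame: x ahead of the robot, y to its left, z up, the work surface at z = 0. Lengths are in m, angles in rad, forces in N, time in s.
With the tool pointing down it reaches from about 0.35 to 0.775 m from the base axis. Payload 7.3 kg.
Tool frame: the origin (TCP) lies midway between the tips of the shut fingers; the grasp point (between the pads) lies 19 mm behind it (robot.grasp_offset is the z of the grasp point in the tool frame, in m); z points along the fingers, y is the direction in which the jaws open and shut (so a half turn about z gives the same grasp; the last joint's range is limited). The gripper opens to 92 mm and grips with 3 to 60 N. Pads are 19 mm wide; open, the fingers measure 130 mm over their backs; the gripper's body (75 mm by 190 mm) begins 47 mm behind the grasp point.
Start: joints at [1.036, 0.342, 1.524, -0, 1.275, -0.146], TCP at [0.199, 0.486, 0.227] pointing down, gripper open.
Joint ranges: [-2.53, 2.53], [-0.77, 2.02], [0.04, 2.7], [-1, 4.14], [0.28, 2.66], [-3.11, 3.11]. Speed limits (rad/s): [2.57, 2.57, 3.14, 3.14, 3.14, 3.14].

### API

Orientations are given as [roll, pitch, yaw] about the fixed x, y, z axes, in that order (R = Rz(yaw) Ry(pitch) Rx(roll)).
In Python, from cell import observe, imaging, workorder, robot gives the robot as it stands. The module is installed in compiled form; this text tells all that it offers.
- The arm moves only by the tool send_rows, never from a script. Its argument "series" is a list of rows, each a list of 7 numbers: the shift along the tool's x, y, z in m, then the turn, a rotation vector about the tool's x, y, z in rad, then the closure, from 0 (fully open) to 1 (shut). A call has 1 to 5 rows; each row shifts and turns the commanded pose from where the row before left it, along the tool's axes as they then stand; what a row does not reach is not made up. A row lasts 1/12 s, in which the tool goes at most 41.7 mm and 7.16 degrees, less where a joint would pass 70% of its speed; a pose out of reach is approached as far as the arm can. A call is refused whole if a number of a shift passes 0.0417 or a number of a turn 0.125, either way. A call with a gripper value outside its range is refused whole. The fingers move at their own pace and stop on an object; "newtons" is the grip in N (left out, the last holds). Time passes only in rows, so rows that do not move let the fingers close. It gives the time, the measured TCP pose, the force and the opening at its end, in the units of the state.
- observe(): the state, without advancing time (a new reading comes with each control period).
- imaging.read_camera(name): name is "side" or "top"; returns a dict with "color" (400x640x3 uint8, red, green, blue), "range_z" (400x640 float32, m along the optical axis (not along the pixel's ray), 0 where there is no reading), "vfov" (degrees; the focal length in pixels is half the picture's height over the tangent of half this angle, whatever the lens; pixels are square), "cx", "cy" (the principal point, pixels), "T" (4x4, takes a point from camera to world coordinates). Camera axes: x right, y down, z forward; pixel columns grow to the right and rows downward; lengths in m; the calibration is good to about 2 mm. A picture is of the moment at which its call begins.
- workorder.hand_in(): hands the job in, once; it reports no verdict.
The state is a dict: "time": time; "qpos": joint angles; "qvel": joint speeds; "joint_efforts": joint torques, N m; "tool_pos": TCP position; "tool_rot": TCP orientation; "contact_force": force on the tool from outside, world axes, zero at the start; "torque": the same for the moment, N m; "opening": finger opening in m.
Only numpy, scipy, OpenCV 4.12 (cv2) and the standard library are available. Lean on these libraries where they do the work, as an engineer would, in place of code of your own. Each camera call takes 0.05 s, during which the arm holds its last target.

### The job

The weighing tray is tucked under the display riser behind a low sill, only its tail within reach: bring it out and lower it gently onto the shop scale, so that all three ball feet settle fully home in their seats with the tail between the display's two cheeks, where only the carrying bar can be held. Once the tray is seated and let go, and not before, slide the lock tab fully aside to its stop and press the zero key under it right down, then release the key. Do not knock over or shove the jars and the oil bottle.

Things in the scene. Friction and masses are not known exactly. Their poses are not given: they have to be found in the camera images.
- tray: Loose aluminium weighing tray, 0.25-0.42 kg. Origin below the plate's centre, level with the undersides of the feet; z up. Plate 120 (x) x 110 (y) mm, 8 thick, underside at z = 18, upright rails to z = 40 on both y edges. Three 18 mm steel ball feet, centres (-48, 38, 9), (-48, -38, 9), (48, 0, 9) mm. Centre of mass near the bar. Starts on the table half under the riser, tail sticking out.
- tray_bar (a point): grip point, at (0, 0, 80) mm of the tray: middle of its wooden carrying bar, 12 mm square, 84 mm long along the tray's y, on two uprights at y = -37 and 37 (68 mm free between them); fingers close along the tray's x. At the start it is under the riser's board, out of reach.
- tray_tail (a point): grip point, at (-92, 0, 40) mm of the tray, of its tail: an upright fin 10 mm thick in y, z = 22 to 56, that sticks out from x = -60 to -112 mm; fingers close along the tray's y
- riser: Fixed wooden riser, a board on two end panels, open in front and behind. Origin on the table, 45 mm in front (-x) of the board's front edge. Board x = 45 to 195 mm, 196 wide, underside 118, top 134 mm up; panels 18 thick, 160 mm apart inside. A sill on the table, 8 mm high, x = 50 to 60, crosses the opening between the tray's front feet and its rear foot.
- scale: Fixed grey scale; origin on the table under the seats; axes as the seated tray's. L-shaped deck 35 mm high: x = -155 to 75, y = -65 to 65, and x = -75 to 75, y = -145 to -65 mm. Display column x = -154 to -128, 100 wide, 140 mm high; from it two cheeks, 113 mm high, reach to x = -67, with a 24 mm gap (y = -12 to 12) for the tail: no room for fingers there. Key and lock at -y, towards the robot.
- seat (a point): 41.7 mm above the table on the scale's origin: where the seated tray's origin lies, with the tray's axes along the scale's
- seat_cone (a point): apex, 38 mm above the table, of the slippery eight-sided 90 degree steel cone at (-48, 38) mm of the scale, open 12 mm all round at its rim (51 mm up); takes the foot at (-48, 38)
- seat_groove (a point): apex line's middle, 38 mm above the table, of the slippery 90 degree steel V groove at (-48, -38) mm of the scale, 36 mm long along y, open 12 mm to each side; takes the foot at (-48, -38)
- seat_flat (a point): centre of the flat steel seat, 32 mm across, 41.7 mm above the table, at (48, 0) mm of the scale; takes the foot at (48, 0)
- lock (a joint): sliding lock tab, m: 0 covers the key, grows along the scale's +x to its stop at 0.055; stays where left (friction about 1.5 N). Cover 44 (x) x 62 (y) mm, top 65 mm above the table, with an upright lug in its middle, 12 mm thick in x, 26 in y, from 65 to 101 mm above the table.
- lock_grip (a point): on the lug's axis, 89 mm above the table (12 mm under the lug's top); moves with the tab
- key (a joint): zero key, m: 0 up, 0.006 fully down; springs back; fully down takes 5 N
- key_top (a point): centre of the key's top, 28 mm across, 57 mm above the table when up; at (-35, -108) mm of the scale; the tab at joint 0 is right above it
- jar_a: loose honey jar on the riser's board, 66 mm across, 85 mm high, origin at the middle of its underside; leave it alone
- jar_b: the other honey jar on the riser's board, same size; leave it alone
- jar_c: loose honey jar on the table between riser and scale, 72 mm across, 100 mm high, origin at the middle of its underside; leave it alone
- oil: loose tall oil bottle on the table farther back, 64 mm across, 240 mm high, origin at the middle of its underside; leave it alone

How it is judged:
By the outcome, as a careful person would: the job done as asked, in the order asked, and still so for the second after the job is handed in, with the robot touching nothing.
It also fails if it takes over 72 s, if anything falls off the work surface, if the arm or the gripper's body presses on something with over 40 N, if the wrist force passes 120 N, or if a joint passes its speed limit or range.

## Working session

There is one attempt and no reset: what is moved stays moved. The work goes in short steps, Python scripts to look and compute and a tool call to move; the robot and the scene stay as the last step left them, time stands still between calls to the robot, and variables do not carry over. Pictures are saved under pics/ and viewed, and the job is handed in when it is done.

Besides the shell and the picture viewer there is one more tool, called after "Request:" as name(argument=value, ...), one argument or row to a line, values as JSON. send_rows: Moves the arm, as the interface text tells. Its arguments: {"type":"object","properties":{"series":{"type":"array","items":{"type":"array","items":{"type":"number"}}},"newtons":{"type":"number"}},"required":["series"]}

```bash
mkdir -p pics; ls; python3 - <<'E'
from cell import observe, imaging, robot
import cv2,numpy as np
for n in("side","top"):
    c=imaging.read_camera(n)
    cv2.imwrite(f"pics/{n}0.png",c["color"][:,:,::-1])
    np.savez(f"{n}0.npz",**c)
    print(n,c["vfov"],c["cx"],c["cy"],np.round(c["T"],4).tolist())
print(observe()); print(robot.grasp_offset)
E
```

```text
pics
side 44.94380531556456 315.5859735588308 197.88147583819614 [[0.9645, -0.1459, 0.2201, 0.3654], [-0.264, -0.5124, 0.8172, -0.841], [-0.0065, -0.8462, -0.5327, 0.6584], [0.0, 0.0, 0.0, 1.0]]
top 50.92079750251579 317.3739444925153 190.1938934976367 [[0.0255, -0.9869, 0.159, 0.3852], [-0.9995, -0.0224, 0.0214, -0.0002], [-0.0176, -0.1595, -0.987, 1.2468], [0.0, 0.0, 0.0, 1.0]]
{'time': 0.1, 'qpos': array([ 1.03597898e+00,  3.42662514e-01,  1.52488348e+00,  8.95650309e-07,
        1.27538795e+00, -1.45998190e-01]), 'qvel': array([ 0.00097475, -0.0031368 , -0.00044745,  0.00019225, -0.00075456,
       -0.00181493]), 'joint_efforts': array([ 1.38727242e-03, -4.32005560e+01, -2.44695568e+01,  7.18360953e-02,
        5.25016047e-02, -5.06097172e-05]), 'tool_pos': array([0.19882758, 0.4855243 , 0.22612281]), 'tool_rot': array([-3.14026576e+00, -1.95978009e-04,  2.75277311e+00]), 'contact_force': array([0.0490903 , 0.0760897 , 0.25770373]), 'torque': array([-0.00476439,  0.01882772, -0.00819925]), 'opening': 0.09206094275024644}
-0.0188
```

View pics/side0.png

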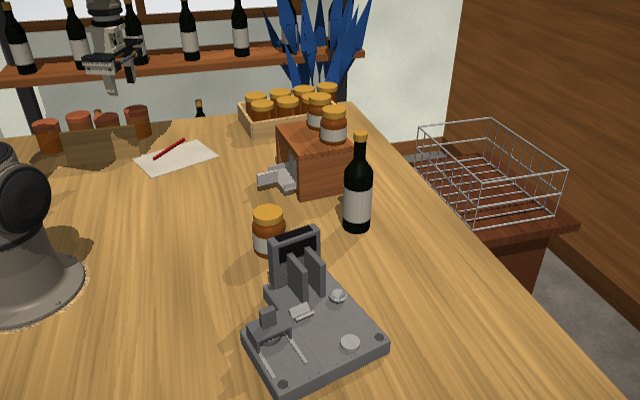

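View pics/top0.png

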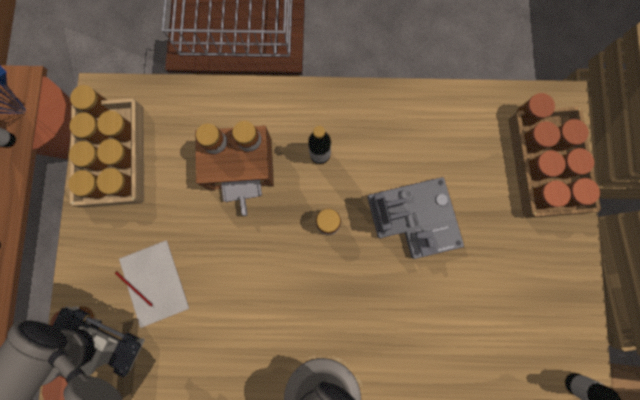

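The side view shows the tray's tail at about (270,180) in front of the riser, jar_c at (268,230), and the scale at (315,330). In the top view the tail is at (241,207), the riser board at (233,155), jar_c at (328,221), the oil bottle at (319,147) and the scale at (418,217). Next I'll zoom in and measure.

```bash
cat > h.py <<'E'
import numpy as np,cv2
def load(n): return dict(np.load(n+".npz"))
def f(c): return 200/np.tan(np.radians(float(c["vfov"]))/2)
def ray(c,u,v):
    T=c["T"];d=np.array([(u-c["cx"])/f(c),(v-c["cy"])/f(c),1.]);return T[:3,3],T[:3,:3]@d
def onz(c,u,v,z):
    o,d=ray(c,u,v);return o+d*(z-o[2])/d[2]
def cloud(c):
    vv,uu=np.mgrid[0:400,0:640];D=c["range_z"]
    P=np.stack([(uu-c["cx"])/f(c)*D,(vv-c["cy"])/f(c)*D,D],-1)
    return P@c["T"][:3,:3].T+c["T"][:3,3]
def proj(c,p):
    q=np.linalg.inv(c["T"])@np.append(p,1);return q[0]/q[2]*f(c)+c["cx"],q[1]/q[2]*f(c)+c["cy"]
def crop(c,name,u0,u1,v0,v1,s):
    im=c["color"][v0:v1,u0:u1,::-1];cv2.imwrite(name,cv2.resize(im,None,fx=s,fy=s,interpolation=cv2.INTER_CUBIC))
E
python3 - <<'E'
from h import *
t=load("top0");s=load("side0")
crop(t,"pics/t_scale.png",355,475,165,270,6)
crop(t,"pics/t_riser.png",180,290,110,225,5)
crop(s,"pics/s_scale.png",235,400,215,400,3)
crop(s,"pics/s_riser.png",245,385,80,240,3.6)
E
```

```text
(no output)
```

View pics/t_scale.png

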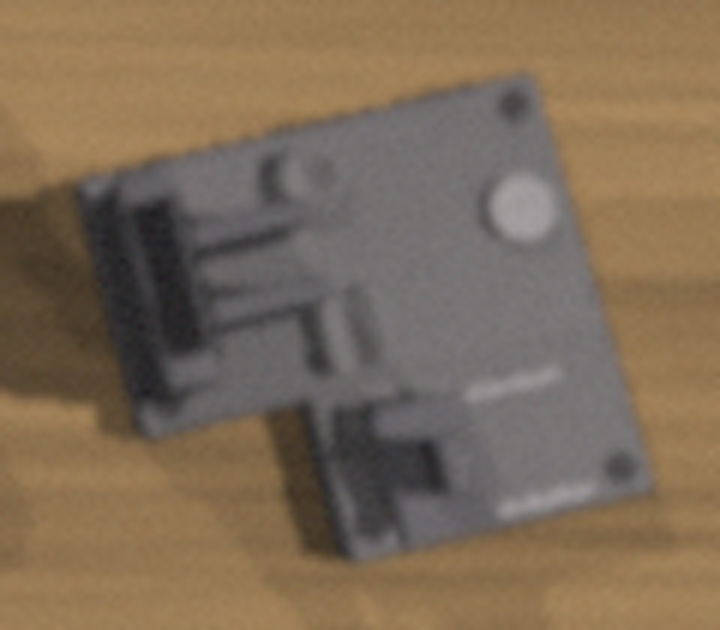

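View pics/t_riser.png

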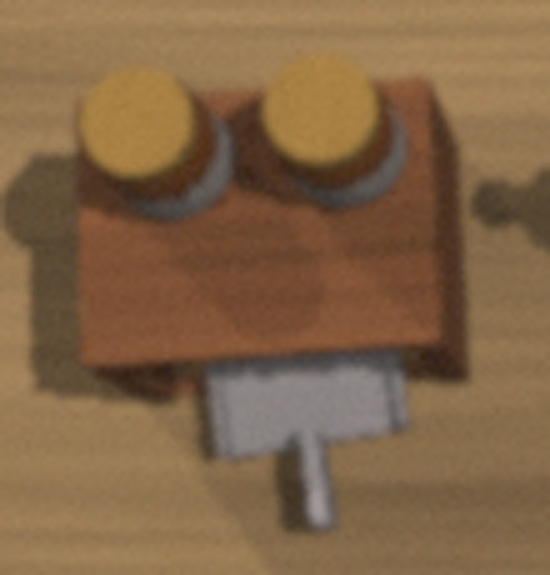

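View pics/s_scale.png

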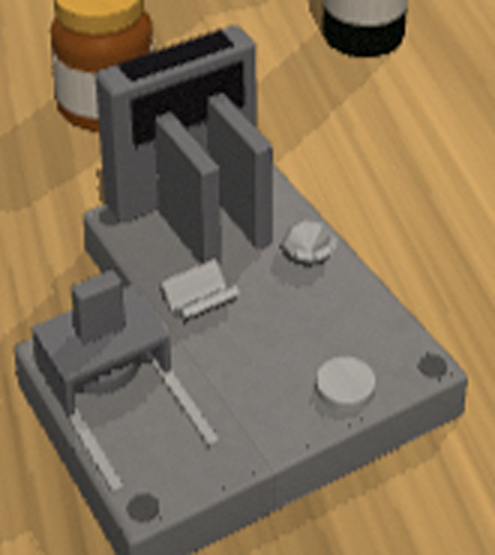

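View pics/s_riser.png

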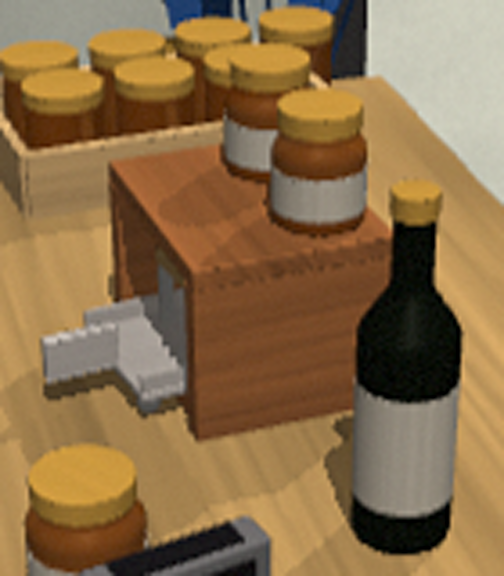

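```bash
python3 - <<'E'
from h import *
t=load("top0");s=load("side0")
for n,c in(("top",t),("side",s)):
    P=cloud(c);ok=c["range_z"]>0
    reg=ok&(P[...,0]>.3)&(P[...,0]<.7)&(P[...,1]<-.02)&(P[...,1]>-.36)
    print(n,"table z",np.median(P[ok&(np.abs(P[...,2])<.02)][:,2]))
    def stat(nm,m):
        m=m&reg; p=P[m]
        print(nm,len(p),p.mean(0).round(4),p.min(0).round(3),p.max(0).round(3)); return p
    d=stat("deck",(P[...,2]>.029)&(P[...,2]<.0385))
    r=cv2.minAreaRect(d[:,:2].astype(np.float32)*1000);print(r)
    stat("lugtop",(P[...,2]>.093)&(P[...,2]<.106)&(P[...,0]<.5))
    stat("coltop",(P[...,2]>.130)&(P[...,2]<.15))
    # bright seat
    g=c["color"].astype(int); br=(g.min(2)>(120 if n=="top" else 150))&((g.max(2)-g.min(2))<25)
    m=(br&reg).astype(np.uint8);k,l,st,ce=cv2.connectedComponentsWithStats(m)
    for i in range(1,k):
        if st[i,4]>12: print(st[i],ce[i],onz(c,*ce[i],.0417).round(4),np.median(P[l==i],0).round(4))
    # tray
    reg2=ok&(P[...,0]>.35)&(P[...,0]<.62)&(P[...,1]<.3)&(P[...,1]>.05)
    m=reg2&(P[...,2]>.045)&(P[...,2]<.062)&(P[...,0]<.5)
    p=P[m];print("fin",len(p),p.mean(0),p.min(0),p.max(0),cv2.minAreaRect(p[:,:2].astype(np.float32)*1000) if len(p) else 0)
    m=reg2&(P[...,2]>.129)&(P[...,2]<.14);p=P[m];print("board",p.mean(0),cv2.minAreaRect(p[:,:2].astype(np.float32)*1000))
E
```

```text
top table z -0.0005134388493154285
deck 3032 [ 0.517  -0.2766  0.0342] [ 0.392 -0.36   0.029] [ 0.629 -0.122  0.038]
((498.7095031738281, -257.81475830078125), (209.63121032714844, 230.3945770263672), 15.219264030456543)
lugtop 143 [ 0.4671 -0.1223  0.0994] [ 0.422 -0.292  0.093] [ 0.5   -0.02   0.106]
coltop 388 [ 0.5108 -0.15    0.1391] [ 0.462 -0.173  0.13 ] [ 0.56  -0.127  0.146]
[437 193  12  13 113] [442.19469027 198.92920354] [ 0.5621 -0.3344  0.0417] [ 0.5619 -0.3344  0.0405]
[432 225  17   7  63] [440.31746032 228.44444444] [ 0.4769 -0.3272  0.0417] [ 0.4782 -0.3304  0.0355]
[438 245  14   6  53] [444.96226415 247.69811321] [ 0.4228 -0.3391  0.0417] [ 0.4223 -0.3406  0.0349]<stdin>:22: RuntimeWarning: Mean of empty slice.
  ret = um.true_divide(
Traceback (most recent call last):
ValueError: zero-size array to reduction operation minimum which has no identity
```

```bash
python3 - <<'E'
from h import *
t=load("top0");s=load("side0")
for n,c in(("top",t),("side",s)):
    P=cloud(c);ok=c["range_z"]>0
    reg=ok&(P[...,0]>.3)&(P[...,0]<.7)&(P[...,1]<-.09)&(P[...,1]>-.46)
    print("==",n,"table z",np.median(P[ok&(np.abs(P[...,2])<.02)][:,2]))
    m=reg&(P[...,2]>.029)&(P[...,2]<.0385);d=P[m]
    print("deck",d[:,2].mean(),cv2.minAreaRect(d[:,:2].astype(np.float32)*1000))
    for nm,a,b in(("coltop",.134,.146),("lug",.097,.104),("cheek",.109,.117)):
        m=(reg&(P[...,2]>a)&(P[...,2]<b)).astype(np.uint8);k,l,st,ce=cv2.connectedComponentsWithStats(m)
        for i in range(1,k):
            if st[i,4]>15: p=P[l==i];print(nm,st[i,4],p.mean(0).round(4),np.round(cv2.minAreaRect(p[:,:2].astype(np.float32)*1000)[0],1),cv2.minAreaRect(p[:,:2].astype(np.float32)*1000)[1:])
    g=c["color"].astype(int); br=(g.min(2)>(120 if n=="top" else 150))&((g.max(2)-g.min(2))<25)
    m=(br&reg).astype(np.uint8);k,l,st,ce=cv2.connectedComponentsWithStats(m)
    for i in range(1,k):
        if st[i,4]>12: print(st[i],ce[i],onz(c,*ce[i],.0417).round(4),np.median(P[l==i],0).round(4))
    reg2=ok&(P[...,0]>.45)&(P[...,0]<.8)&(P[...,1]<.35)&(P[...,1]>.08)
    for nm,a,b in(("fin+",.047,.062),("plate",.02,.03),("rail",.035,.044),("board",.129,.14)):
        m=reg2&(P[...,2]>a)&(P[...,2]<b)&((P[...,0]<.62)|(a>.1));p=P[m]
        if len(p)>5:print(nm,len(p),p.mean(0).round(4),p.min(0).round(3),p.max(0).round(3),cv2.minAreaRect(p[:,:2].astype(np.float32)*1000))
    # jars/oil rough
E
```

```text
== top table z -0.0005134388493154285
deck 0.034134451069233254 ((498.76226806640625, -258.0086364746094), (209.63121032714844, 230.79640197753906), 15.219264030456543)
coltop 355 [ 0.5106 -0.1501  0.1397] [ 511.3 -150.5] ((99.58876037597656, 26.155282974243164), 14.63119888305664)
lug 32 [ 0.4352 -0.2841  0.1001] [ 435.9 -283.8] ((25.193241119384766, 11.63405990600586), 14.64370346069336)
cheek 82 [ 0.5408 -0.1908  0.1119] [ 540.8 -190.8] ((12.05583667755127, 54.19982147216797), 14.577573776245117)
cheek 80 [ 0.5058 -0.1991  0.1126] [ 506.1 -200. ] ((11.70948600769043, 54.06411361694336), 14.775883674621582)
[437 193  12  13 113] [442.19469027 198.92920354] [ 0.5621 -0.3344  0.0417] [ 0.5619 -0.3344  0.0405]
[432 225  17   7  63] [440.31746032 228.44444444] [ 0.4769 -0.3272  0.0417] [ 0.4782 -0.3304  0.0355]
[438 244  17   7  63] [446.20634921 247.41269841] [ 0.4237 -0.3427  0.0417] [ 0.4249 -0.3446  0.0359]
fin+ 100 [0.5449 0.2377 0.0546] [0.501 0.16  0.047] [0.619 0.347 0.061] ((551.3450927734375, 246.00247192382812), (103.19503021240234, 190.67628479003906), 9.977170944213867)
pl
[... 1957 characters left out ...]
036 ]
fin+ 240 [0.5682 0.2447 0.0538] [0.499 0.156 0.047] [0.62  0.347 0.062] ((555.21435546875, 249.40048217773438), (114.59709167480469, 191.5755615234375), 4.887789249420166)
plate 488 [0.5779 0.2506 0.0258] [0.499 0.158 0.02 ] [0.619 0.347 0.03 ] ((559.1594848632812, 252.44236755371094), (188.66407775878906, 119.83521270751953), 89.90300750732422)
rail 231 [0.5707 0.2515 0.039 ] [0.5   0.158 0.035] [0.62  0.349 0.044] ((595.506591796875, 252.88229370117188), (156.8687286376953, 145.17677307128906), 54.24677658081055)
board 1328 [0.6369 0.2386 0.1338] [0.574 0.159 0.129] [0.739 0.35  0.14 ] ((657.5965576171875, 259.2206726074219), (150.56944274902344, 192.0529327392578), 4.93110990524292)
```

```bash
python3 - <<'E'
from h import *
t=load("top0");s=load("side0")
for n,c in(("top",t),("side",s)):
    P=cloud(c);g=c["color"].astype(int)
    reg=(P[...,0]>.47)&(P[...,0]<.61)&(P[...,1]<.34)&(P[...,1]>.16)
    grey=reg&((g.max(2)-g.min(2))<22)&(g.min(2)>(85 if n=="top" else 110))
    # fin: z above .046 ; 
    m=grey&(P[...,2]>.030)
    k,l,st,ce=cv2.connectedComponentsWithStats(m.astype(np.uint8))
    for i in range(1,k):
        if st[i,4]<12: continue
        v,u=np.nonzero(l==i); q=np.array([onz(c,a,b,.056) for a,b in zip(u,v)])
        r=cv2.minAreaRect((q[:,:2]*1000).astype(np.float32));print(n,st[i],P[l==i].mean(0).round(4),P[l==i].min(0).round(3),P[l==i].max(0).round(3),r)
    m=grey&(P[...,2]>.021)&(P[...,2]<.031);p=P[m];print(len(p),p.min(0),p.max(0),cv2.minAreaRect((p[:,:2]*1000).astype(np.float32)))
    if n=="top":
        for (a,b) in((322,526),(305,434)): print(a,b,onz(c,180+a/5-.4,110+b/5-.4,.056))
        for (a,b) in((232,458),(390,432)): print(a,b,onz(c,180+a/5-.4,110+b/5-.4,.026))
    else:
        for (a,b) in((45,350),(44,381)): 
            print(a,b,c["range_z"][int(80+b/3.6),int(245+a/3.6)],onz(c,245+a/3.6-.4,80+b/3.6-.4,.056 if b<360 else .022))
E
```

```text
top [222 185   4  16  35] [0.567  0.3004 0.0372] [0.544 0.295 0.031] [0.59  0.307 0.044] ((564.4215698242188, 295.2903137207031), (44.88339614868164, 6.912420272827148), 11.544626235961914)
top [258 184   3  11  19] [0.5803 0.1954 0.0389] [0.565 0.193 0.031] [0.594 0.2   0.043] ((577.01611328125, 192.4281768798828), (29.801786422729492, 5.414474010467529), 8.995672225952148)
top [240 196   7  20  92] [0.5289 0.2383 0.0518] [0.502 0.23  0.033] [0.557 0.248 0.06 ] ((528.254150390625, 237.358154296875), (56.74521255493164, 12.955806732177734), 11.189922332763672)
470 [0.54409161 0.1959071  0.02106346] [0.59964187 0.30411021 0.03093016] ((577.48974609375, 247.90444946289062), (50.474700927734375, 106.87052154541016), 9.958480834960938)
322 526 [0.5012323  0.23319254 0.056     ]
305 434 [0.55402409 0.24583149 0.056     ]
232 458 [0.54302509 0.29435787 0.026     ]
390 432 [0.56061734 0.20186632 0.026     ]
side [257 163  28  21 245] [0.536  0.2503 0.0423] [0.501 0.229 0.03 ] [0.586 0.309 0.058] ((531.9509887695312, 233.46820068359375), (112.2232666015625, 55.389373779296875), 63.31362533569336)
side [284 181  12   7  49] [0.5764 0.1958 0.0362] [0.561 0.19  0.03 ] [0.591 0.201 0.043] ((569.6783447265625, 162.23263549804688), (31.834943771362305, 18.86293601989746), 11.043574333190918)
308 [0.50116008 0.18890206 0.02136367] [0.59365436 0.30949523 0.03090392] ((570.81201171875, 251.00950622558594), (110.57601928710938, 92.99554443359375), 55.077247619628906)
45 350 1.2300483 [0.49893437 0.21929161 0.056     ]
44 381 1.2938406 [0.49837181 0.23485554 0.022     ]
```

```bash
cat > d.py <<'E'
import sys,numpy as np
from scipy.spatial.transform import Rotation as R
from cell import observe
def go(x,y,z,psi,grasp=False):
    o=observe();Rc=R.from_euler("xyz",o["tool_rot"]);Rt=R.from_euler("xyz",[np.pi,0,psi])
    if grasp: z=z-.0188
    dR=(Rc.inv()*Rt).as_rotvec();sh0=Rc.inv().apply(np.array([x,y,z])-o["tool_pos"]);sh=Rt.inv().apply(np.array([x,y,z])-o["tool_pos"])
    print("t",round(o["time"],2),"pos",o["tool_pos"].round(4),"rot",o["tool_rot"].round(4),"F",o["contact_force"].round(2),"M",o["torque"].round(3),"open",round(o["opening"],4),"q",o["qpos"].round(2))
    print("turn",dR.round(4),"shift now",sh0.round(4),"shift after turn",sh.round(4))
if __name__=="__main__":
    a=[float(v) for v in sys.argv[1:5]];go(*a,grasp=True)
E
python3 d.py .519 .237 .14 3.32
```

```text
t 0.1 pos [0.1988 0.4855 0.2261] rot [-3.1403e+00 -2.0000e-04  2.7528e+00] F [0.05 0.08 0.26] M [-0.005  0.019 -0.008] open 0.0921 q [ 1.04  0.34  1.52  0.    1.28 -0.15]
turn [-0.0012 -0.0006 -0.5672] shift now [-0.3905 -0.1085  0.105 ] shift after turn [-0.271  -0.3014  0.1049]
```

Request:
send_rows(
  series=[
    [0,0,0,0,0,-0.114,0],
    [0,0,0,0,0,-0.114,0],
    [0,0,0,0,0,-0.114,0],
    [0,0,0,0,0,-0.114,0],
    [0,0,0,0,0,-0.112,0],
  ],
  newtons=60,
)

```text
time: 0.52
tool_pos: [0.1989, 0.4856, 0.2263]
tool_rot: [-3.141, -0.001, -2.957]
contact_force: [-0.2, 0.6, -0.6]
opening: 0.0919
```

```bash
python3 d.py .519 .237 .14 3.32
```

```text
t 0.52 pos [0.1989 0.4856 0.2263] rot [-3.1409e+00 -6.0000e-04 -2.9567e+00] F [-0.16  0.64 -0.62] M [0.059 0.036 0.084] open 0.0919 q [ 1.04  0.34  1.52 -0.    1.28 -0.72]
turn [-0.0007 -0.0006  0.0064] shift now [-0.269  -0.3031  0.1052] shift after turn [-0.2709 -0.3015  0.1051]
```

Request:
send_rows(
  series=[
    [-0.025,-0.028,0.008,0,0,0,0],
    [-0.025,-0.028,0.008,0,0,0,0],
    [-0.025,-0.028,0.008,0,0,0,0],
    [-0.025,-0.028,0.008,0,0,0,0],
    [-0.025,-0.028,0.008,0,0,0,0],
  ],
)

```text
time: 0.93
tool_pos: [0.3478, 0.369, 0.1861]
tool_rot: [-3.141, -0.0, -2.962]
contact_force: [0.7, 0.8, 0.7]
opening: 0.0918
```

Request:
send_rows(
  series=[
    [-0.025,-0.028,0.008,0,0,0,0],
    [-0.025,-0.028,0.008,0,0,0,0],
    [-0.025,-0.028,0.008,0,0,0,0],
    [-0.025,-0.028,0.008,0,0,0,0],
    [-0.025,-0.028,0.008,0,0,0,0],
  ],
)

```text
time: 1.35
tool_pos: [0.496, 0.2534, 0.146]
tool_rot: [3.142, -0.001, -2.963]
contact_force: [0.2, 0.7, 1.2]
opening: 0.0916
```

```bash
python3 d.py .519 .237 .04 3.32
```

```text
t 1.35 pos [0.496  0.2534 0.146 ] rot [ 3.1415e+00 -6.0000e-04 -2.9626e+00] F [0.17 0.75 1.17] M [ 0.025  0.022 -0.023] open 0.0916 q [ 0.33  0.48  1.55  0.    1.12 -1.42]
turn [ 0.0001 -0.0006  0.0006] shift now [-0.0198 -0.0202  0.1248] shift after turn [-0.0198 -0.0202  0.1248]
```

Request:
send_rows(
  series=[
    [-0.01,-0.01,0,0,0,0,0],
    [-0.01,-0.01,0.03,0,0,0,0],
    [0,0,0.035,0,0,0,0.3],
    [0,0,0.035,0,0,0,0.3],
    [0,0,0.02,0,0,0,0.3],
  ],
)

```text
time: 1.77
tool_pos: [0.5161, 0.2381, 0.0231]
tool_rot: [-3.141, -0.005, -2.963]
contact_force: [-0.9, 0.0, -0.8]
opening: 0.0762
```

```bash
cat > snap.py <<'E'
import sys,os
from h import *
from cell import imaging
n,tag=sys.argv[1:3];u0,u1,v0,v1=map(int,sys.argv[3:7]);s=float(sys.argv[7])
c=imaging.read_camera(n);np.savez(n+tag+".npz",**c);crop(c,f"pics/{n}{tag}.png",u0,u1,v0,v1,s)
E
python3 d.py .519 .237 .04 3.32; python3 snap.py top 1 170 300 100 250 4;python3 snap.py side 1 220 380 80 240 3.6
```

```text
t 1.77 pos [0.5161 0.2381 0.0231] rot [-3.1412 -0.005  -2.9631] F [-0.93  0.03 -0.78] M [ 0.043 -0.004  0.06 ] open 0.0762 q [ 0.3   0.65  1.63  0.    0.86 -1.45]
turn [-0.0004 -0.005   0.0001] shift now [-0.0027 -0.0016  0.0019] shift after turn [-0.0026 -0.0016  0.0019]
```

View pics/side1.png

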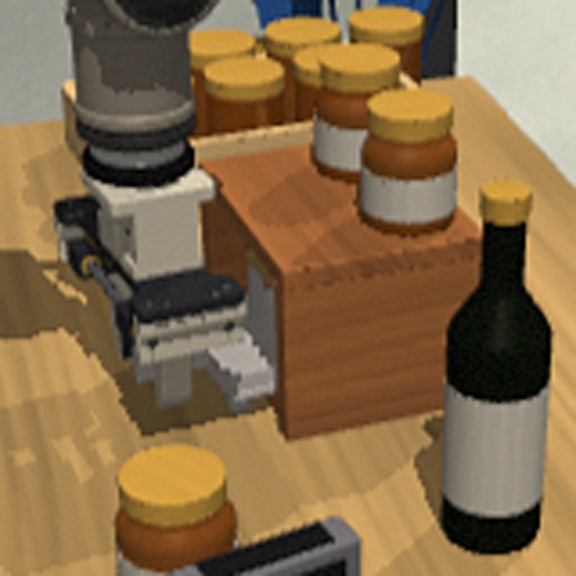

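View pics/top1.png

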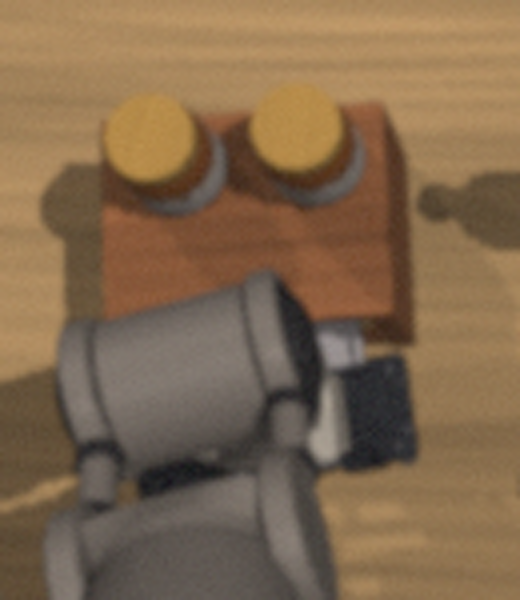

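The side view shows the gripper straddling the tail at about (200,350), clear of the riser, and the jars haven't moved. Closing the gripper.

Request:
send_rows(
  series=[
    [-0.0025,-0.0015,0.002,0,0.005,0,0.7],
    [0,0,0,0,0,0,1],
    [0,0,0,0,0,0,1],
    [0,0,0,0,0,0,1],
    [0,0,0,0,0,0,1],
  ],
  newtons=50,
)

```text
time: 2.28
tool_pos: [0.5215, 0.238, 0.026]
tool_rot: [3.141, -0.003, -2.962]
contact_force: [-0.0, -0.9, 1.2]
opening: 0.0357
```

Request:
send_rows(
  series=[
    [0,0,0,0,0,0,1],
    [0,0,0,0,0,0,1],
    [0,0,0,0,0,0,1],
    [0,0,0,0,0,0,1],
  ],
)

```text
time: 2.62
tool_pos: [0.5209, 0.238, 0.0249]
tool_rot: [3.141, -0.005, -2.962]
contact_force: [-1.1, 2.7, 0.5]
opening: 0.0094
```

```bash
python3 d.py .519 .237 .04 3.32
```

```text
t 2.62 pos [0.5209 0.238  0.0249] rot [ 3.1412 -0.0047 -2.9623] F [-1.14  2.68  0.52] M [0.63  0.038 0.293] open 0.0094 q [ 0.29  0.66  1.62  0.    0.87 -1.46]
turn [ 0.0004 -0.0047  0.0009] shift now [ 0.002  -0.0006  0.0037] shift after turn [ 0.002  -0.0006  0.0037]
```

Request:
send_rows(
  series=[
    [0,0,-0.004,0,0,0,1],
    [0,0,-0.004,0,0,0,1],
    [0,0,-0.004,0,0,0,1],
    [0,0,-0.004,0,0,0,1],
    [0,0,-0.002,0,0,0,1],
  ],
  newtons=60,
)

```text
time: 3.03
tool_pos: [0.5211, 0.2378, 0.0433]
tool_rot: [3.141, -0.005, -2.962]
contact_force: [-0.8, -0.1, -3.6]
opening: 0.0098
```

```bash
python3 d.py .519 .237 .04 3.32; python3 snap.py side 2 220 380 80 240 3.6
```

```text
t 3.03 pos [0.5211 0.2378 0.0433] rot [ 3.1415 -0.0046 -2.9624] F [-0.79 -0.07 -3.6 ] M [0.016 0.325 0.016] open 0.0098 q [ 0.29  0.63  1.6   0.    0.91 -1.46]
turn [ 0.0001 -0.0046  0.0008] shift now [ 0.0021 -0.0004  0.0221] shift after turn [ 0.0022 -0.0004  0.0221]
```

View pics/side2.png

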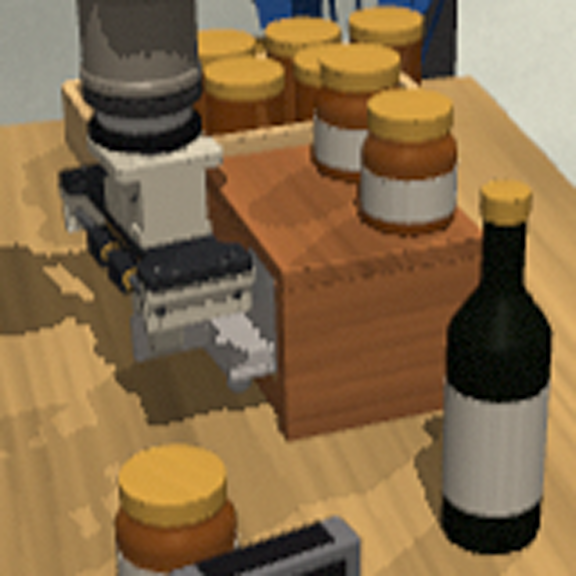

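Request:
send_rows(
  series=[
    [0.005,0,0,0,0,0,1],
    [0.01,0,0,0,0,0,1],
    [0.013,0,0,0,0,0,1],
    [0.013,0,0,0,0,0,1],
    [0.013,0,0,0,0,0,1],
  ],
)

```text
time: 3.5
tool_pos: [0.4666, 0.2278, 0.0427]
tool_rot: [-3.142, -0.006, -2.962]
contact_force: [-0.4, -0.6, -3.9]
opening: 0.0098
```

Request:
send_rows(
  series=[
    [0.013,0,0,0,0,0,1],
    [0.013,0,0,0,0,0,1],
    [0.013,0,0,0,0,0,1],
    [0.013,0,0,0,0,0,1],
    [0.013,0,0,0,0,0,1],
  ],
)

```text
time: 3.92
tool_pos: [0.4028, 0.2163, 0.0433]
tool_rot: [3.142, -0.005, -2.962]
contact_force: [-0.1, 0.3, -3.9]
opening: 0.0092
```

Request:
send_rows(
  series=[
    [0.013,0,0,0,0,0,1],
    [0.013,0,0,0,0,0,1],
    [0.01,0,0,0,0,0,1],
    [0.006,0,0,0,0,0,1],
    [0,0,0,0,0,0,1],
  ],
)

```text
time: 4.33
tool_pos: [0.3611, 0.2088, 0.0435]
tool_rot: [-3.141, -0.006, -2.962]
contact_force: [0.3, -0.3, -3.7]
opening: 0.0101
```

```bash
python3 d.py .519 .237 .04 3.32; python3 snap.py side 3 120 380 60 270 3;python3 snap.py top 3 150 350 120 320 3
```

```text
t 4.33 pos [0.3611 0.2088 0.0435] rot [-3.1415 -0.0062 -2.962 ] F [ 0.33 -0.3  -3.67] M [0.017 0.287 0.035] open 0.0101 q [ 0.34  0.42  2.03  0.    0.69 -1.41]
turn [-0.0001 -0.0062  0.0012] shift now [-0.1605 -0.0005  0.0213] shift after turn [-0.1604 -0.0003  0.0223]
```

View pics/side3.png

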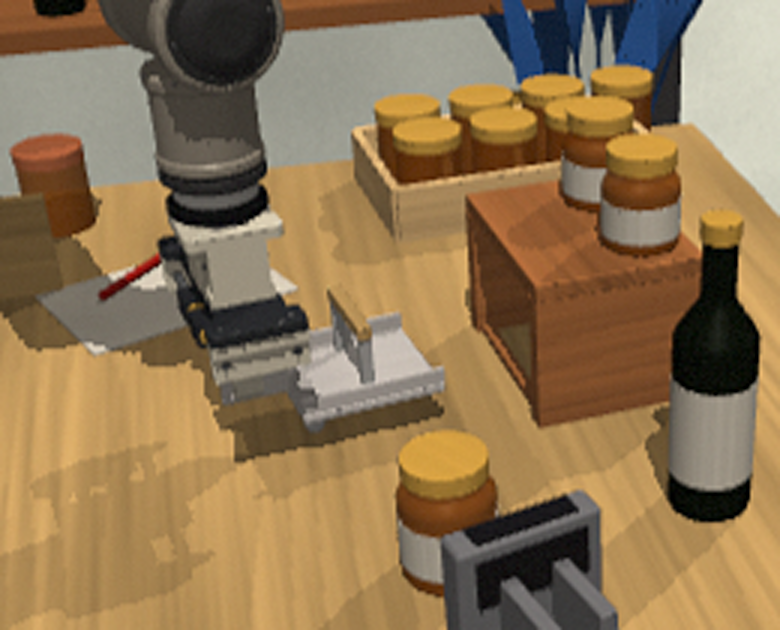

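View pics/top3.png

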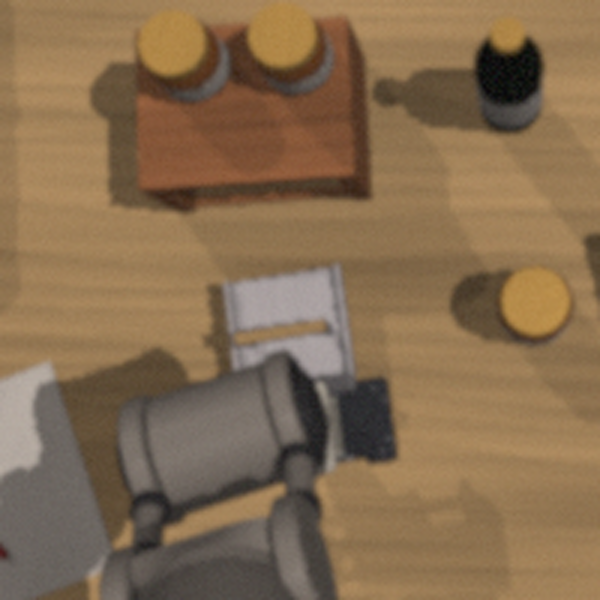

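The tray is clear of the riser with its bar exposed at top (285,332) in the crop. Everything else is undisturbed. Setting it down.

Request:
send_rows(
  series=[
    [0,0,0.005,0,0,0,1],
    [0,0,0.005,0,0,0,1],
    [0,0,0.004,0,0,0,1],
    [0,0,0.002,0,0,0,1],
    [0,0,0.0015,0,0,0,1],
  ],
)

```text
time: 4.85
tool_pos: [0.3623, 0.2089, 0.0254]
tool_rot: [-3.141, -0.006, -2.963]
contact_force: [-0.6, -0.5, -2.7]
opening: 0.0101
```

```bash
python3 d.py .519 .237 .04 3.32
```

```text
t 4.85 pos [0.3623 0.2089 0.0254] rot [-3.1415 -0.006  -2.9625] F [-0.55 -0.45 -2.73] M [-0.058  0.283  0.013] open 0.0101 q [ 0.34  0.46  2.04  0.    0.64 -1.41]
turn [-0.0001 -0.006   0.0007] shift now [-0.1592 -0.0003  0.0032] shift after turn [-0.1592 -0.0002  0.0042]
```

Request:
send_rows(
  series=[
    [0,0,0.001,0,0,0,1],
    [0,0,0.001,0,0,0,1],
    [0,0,0,0,0,0,0.8],
    [0,0,0,0,0,0,0.6],
    [0,0,0,0,0,0,0.5],
  ],
)

```text
time: 5.27
tool_pos: [0.3631, 0.2093, 0.0243]
tool_rot: [3.141, -0.003, -2.962]
contact_force: [1.0, 0.7, 0.0]
opening: 0.0252
```

Request:
send_rows(
  series=[
    [0,0,0,0,0,0,0.2],
    [0,0,0,0,0,0,0.2],
    [0,0,0,0,0,0,0.2],
    [0,0,-0.03,0,0,0,0.2],
    [0,0,-0.04,0,0,0,0.2],
  ],
)

```text
time: 5.68
tool_pos: [0.3607, 0.2083, 0.0925]
tool_rot: [-3.14, -0.012, -2.963]
contact_force: [1.0, 0.8, 0.1]
opening: 0.0582
```

Request:
send_rows(
  series=[
    [0,0,-0.041,0,0,0,0.2],
    [0,0,-0.041,0,0,0,0.2],
    [0,0.03,-0.025,0,0,0,0.2],
    [0,0.041,0,0,0,0,0.2],
    [0,0.041,0,0,0,0,0.2],
  ],
)

```text
time: 6.1
tool_pos: [0.3442, 0.3208, 0.2034]
tool_rot: [3.139, 0.0, -2.965]
contact_force: [1.4, 0.3, -0.5]
opening: 0.0739
```

```bash
python3 snap.py side 4 120 380 60 270 3;python3 snap.py top 4 150 350 120 320 3
```

```text
(no output)
```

View pics/side4.png

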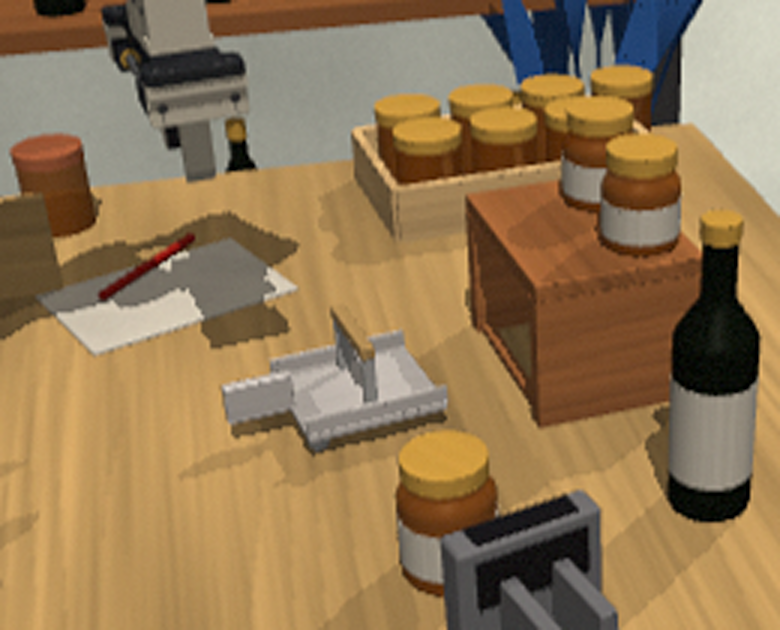

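View pics/top4.png

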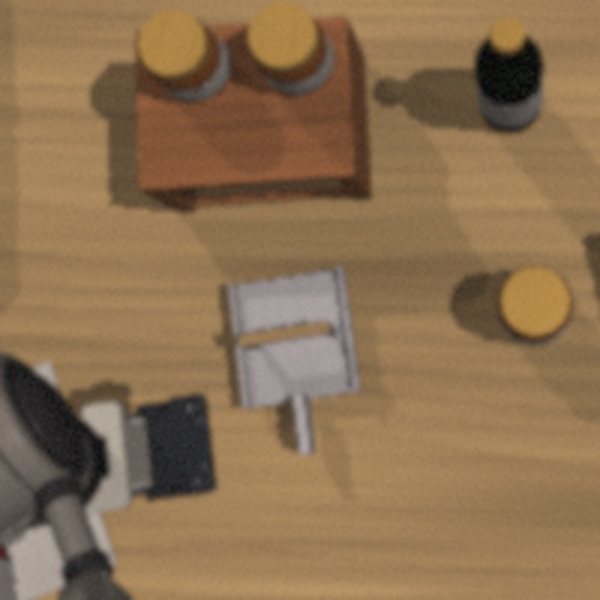

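The tray is set down at top crop (290,340), with its bar free at about (288,334). Measuring the bar, yaw and clearances.

```bash
python3 - <<'E'
from h import *
for n in("top4","side4"):
    c=load(n);P=cloud(c);ok=c["range_z"]>0
    reg=ok&(P[...,0]>.3)&(P[...,0]<.54)&(P[...,1]<.31)&(P[...,1]>.12)
    def s(nm,a,b):
        p=P[reg&(P[...,2]>a)&(P[...,2]<b)];print(n,nm,len(p),p.mean(0).round(4),cv2.minAreaRect((p[:,:2]*1000).astype(np.float32)))
    s("bar",.078,.095);s("fin",.05,.06)
    m=reg&(P[...,2]>.021)&(P[...,2]<.045);p=P[m]
    s("plate+rail",.020,.045)
    Q=P[ok];
    for nm,(x0,x1,y0,y1,z0) in dict(jarc=(.45,.6,-.1,.05,.09),oil=(.6,.8,-.1,.08,.22)).items():
        q=Q[(Q[:,0]>x0)&(Q[:,0]<x1)&(Q[:,1]>y0)&(Q[:,1]<y1)&(Q[:,2]>z0)];print(nm,len(q),q.mean(0),q.max(0))
E
python3 d.py .45 .225 .14 1.75
```

```text
top4 bar 135 [0.4533 0.223  0.0851] ((453.3071594238281, 224.20034790039062), (12.18004035949707, 82.20587158203125), 10.444133758544922)
top4 fin 78 [0.3731 0.2074 0.0548] ((405.50750732421875, 203.41546630859375), (22.323286056518555, 122.46903991699219), 82.3790054321289)
top4 plate+rail 1462 [0.4512 0.2242 0.027 ] ((429.1520690917969, 219.7411651611328), (169.3727264404297, 110.91997528076172), 10.681172370910645)
jarc 412 [ 0.48760836 -0.00682758  0.09937282] [0.51912498 0.02371916 0.10587836]
oil 120 [0.69505966 0.02206208 0.23827054] [0.7105861  0.03677766 0.24438627]
side4 bar 111 [0.4508 0.2205 0.0841] ((451.4623718261719, 224.645263671875), (12.779505729675293, 85.65928649902344), 10.80865478515625)
side4 fin 106 [0.3884 0.211  0.0546] ((406.5835876464844, 230.56797790527344), (77.22352600097656, 121.36347961425781), 81.5648193359375)
side4 plate+rail 1391 [0.4403 0.22   0.0296] ((425.87725830078125, 221.21487426757812), (171.8524932861328, 117.46065521240234), 10.06920051574707)
jarc 506 [ 0.4852199  -0.01124548  0.09847078] [0.51724893 0.02809233 0.10297521]
oil 172 [0.69228999 0.0174249  0.23364271] [0.7088343  0.0368667  0.24104179]
t 6.2 pos [0.3423 0.3239 0.2016] rot [ 3.1390e+00 -3.1000e-03 -2.9576e+00] F [ 0.93 -0.38 -1.24] M [ 0.037 -0.038  0.005] open 0.0739 q [ 0.59  0.27  1.7   0.    1.17 -1.16]
turn [-4.0000e-04 -4.5000e-03  1.5756e+00] shift now [-0.0881 -0.1171  0.0798] shift after turn [-0.1165  0.0884  0.0804]
```

Request:
send_rows(
  series=[
    [0,0,0,0,0,0.121,0.2],
    [0,0,0,0,0,0.121,0.2],
    [0,0,0,0,0,0.121,0.2],
    [0,0,0,0,0,0.121,0.2],
    [0,0,0,0,0,0.121,0.2],
  ],
)

```text
time: 6.62
tool_pos: [0.3433, 0.3188, 0.2007]
tool_rot: [-3.138, -0.004, 2.71]
contact_force: [-0.4, -0.3, 0.1]
opening: 0.0737
```

Request:
send_rows(
  series=[
    [0,0,0,0,0,0.121,0.2],
    [0,0,0,0,0,0.121,0.2],
    [0,0,0,0,0,0.121,0.2],
    [0,0,0,0,0,0.121,0.2],
    [0,0,0,0,0,0.121,0.2],
  ],
)

```text
time: 7.03
tool_pos: [0.3433, 0.3187, 0.2007]
tool_rot: [-3.136, -0.001, 2.105]
contact_force: [0.2, 0.1, 0.4]
opening: 0.0734
```

Request:
send_rows(
  series=[
    [0,0,0,0,0,0.121,0.2],
    [0,0,0,0,0,0.121,0.2],
    [0,0,0,0,0,0.121,0.2],
  ],
)

```text
time: 7.28
tool_pos: [0.3433, 0.3187, 0.2007]
tool_rot: [-3.136, 0.001, 1.741]
contact_force: [0.4, 0.5, 0.1]
opening: 0.0734
```

```bash
python3 d.py .4525 .2243 .14 1.754
```

```text
t 7.28 pos [0.3433 0.3187 0.2007] rot [-3.1360e+00  5.0000e-04  1.7415e+00] F [0.36 0.52 0.13] M [-0.057  0.026 -0.004] open 0.0734 q [0.58 0.27 1.71 0.   1.17 0.41]
turn [-0.0056  0.0005 -0.0125] shift now [-0.1116  0.092   0.0791] shift after turn [-0.1127  0.0901  0.0795]
```

Request:
send_rows(
  series=[
    [0,0,0,-0.0055,0,-0.0125,0.2],
    [-0.028,0.0225,0.012,0,0,0,0.2],
    [-0.028,0.0225,0.015,0,0,0,0.2],
    [-0.028,0.0225,0.015,0,0,0,0.2],
    [-0.028,0.0225,0.015,0,0,0,0.2],
  ],
)

```text
time: 7.7
tool_pos: [0.4537, 0.225, 0.1435]
tool_rot: [3.141, 0.0, 1.766]
contact_force: [0.3, 0.7, -0.3]
opening: 0.0734
```

```bash
python3 d.py .4525 .2243 .08 1.754
```

```text
t 7.7 pos [0.4537 0.225  0.1435] rot [3.1405e+00 1.0000e-04 1.7661e+00] F [ 0.29  0.74 -0.35] M [-0.058  0.042 -0.027] open 0.0734 q [ 0.31  0.39  1.7  -0.    1.05  0.11]
turn [0.0011 0.0001 0.0121] shift now [-0.0004 -0.0014  0.0823] shift after turn [-0.0005 -0.0014  0.0823]
```

Request:
send_rows(
  series=[
    [0,0,0.02,0,0,0,0.2],
    [0,0,0.025,0,0,0,0.2],
    [0,0,0.015,0,0,0,0.2],
    [0,0,0,0,0,0,0.2],
  ],
)

```text
time: 8.03
tool_pos: [0.4508, 0.225, 0.0809]
tool_rot: [-3.136, 0.001, 1.764]
contact_force: [0.1, 0.3, -0.5]
opening: 0.0734
```

```bash
python3 d.py .4525 .2243 .08 1.754
```

```text
t 8.03 pos [0.4508 0.225  0.0809] rot [-3.1355e+00  9.0000e-04  1.7637e+00] F [ 0.1   0.26 -0.48] M [-0.148  0.054 -0.024] open 0.0734 q [ 0.31  0.48  1.77 -0.    0.9   0.12]
turn [-0.006   0.0009  0.0097] shift now [-0.001   0.0016  0.0197] shift after turn [-0.001   0.0015  0.0197]
```

Request:
send_rows(
  series=[
    [-0.001,0.0015,0.0095,-0.004,0,0.01,0.3],
    [0,0,0.01,0,0,0,0.6],
    [0,0,0,0,0,0,0.8],
    [0,0,0,0,0,0,1],
    [0,0,0,0,0,0,1],
  ],
  newtons=30,
)

```text
time: 8.45
tool_pos: [0.4549, 0.2259, 0.0653]
tool_rot: [3.136, -0.0, 1.752]
contact_force: [-0.2, -0.2, 0.4]
opening: 0.0448
```

Request:
send_rows(
  series=[
    [0,0,0,0,0,0,1],
    [0,0,0,0,0,0,1],
    [0,0,0,0,0,0,1],
    [0,0,0,0,0,0,1],
  ],
)

```text
time: 8.78
tool_pos: [0.4547, 0.2258, 0.0649]
tool_rot: [3.137, -0.0, 1.75]
contact_force: [0.2, -0.1, -0.7]
opening: 0.0181
```

```bash
python3 d.py .4525 .2243 .08 1.754
```

```text
t 8.78 pos [0.4547 0.2258 0.0649] rot [ 3.1366e+00 -2.0000e-04  1.7505e+00] F [ 0.2  -0.15 -0.65] M [-0.115  0.075  0.04 ] open 0.0181 q [ 0.31  0.5   1.78 -0.    0.85  0.13]
turn [ 0.005  -0.0002 -0.0035] shift now [-0.001  -0.0025  0.0036] shift after turn [-0.001  -0.0024  0.0037]
```

Request:
send_rows(
  series=[
    [0,0,0.0035,0.004,0,0,1],
    [0,0,0,0,0,0,1],
    [0,0,0,0,0,0,1],
    [0,0,0,0,0,0,1],
  ],
  newtons=45,
)

```text
time: 9.12
tool_pos: [0.455, 0.2259, 0.0618]
tool_rot: [3.14, -0.0, 1.75]
contact_force: [-3.1, -1.1, 8.7]
opening: 0.0112
```

```bash
python3 d.py .4525 .2243 .08 1.754
```

```text
t 9.12 pos [0.455  0.2259 0.0618] rot [ 3.1399e+00 -3.0000e-04  1.7504e+00] F [-3.13 -1.11  8.67] M [-0.189  0.349  0.042] open 0.0112 q [0.31 0.51 1.78 0.   0.85 0.13]
turn [ 0.0017 -0.0003 -0.0036] shift now [-0.0011 -0.0028  0.0006] shift after turn [-0.0011 -0.0028  0.0006]
```

Request:
send_rows(
  series=[
    [0,0,-0.004,0,0,0,1],
    [0,0,-0.006,0,0,0,1],
    [0,0,-0.01,0,0,0,1],
    [0,0,-0.015,0,0,0,1],
    [0,0,-0.01,0,0,0,1],
  ],
)

```text
time: 9.53
tool_pos: [0.4549, 0.2258, 0.1074]
tool_rot: [3.14, -0.0, 1.75]
contact_force: [0.9, -0.1, -3.3]
opening: 0.0116
```

```bash
python3 d.py .4525 .2243 .25 1.754; python3 snap.py side 5 120 380 60 270 3
```

```text
t 9.53 pos [0.4549 0.2258 0.1074] rot [ 3.1405e+00 -2.0000e-04  1.7503e+00] F [ 0.87 -0.12 -3.34] M [-0.033 -0.085  0.014] open 0.0116 q [0.31 0.44 1.74 0.   0.96 0.13]
turn [ 0.0011 -0.0002 -0.0037] shift now [-0.001  -0.0024 -0.1238] shift after turn [-0.001  -0.0026 -0.1238]
```

View pics/side5.png

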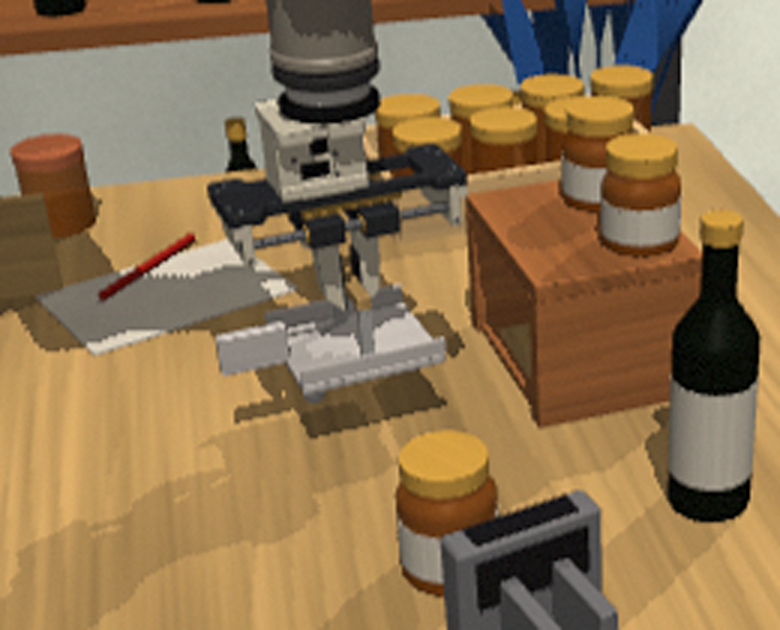

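Request:
send_rows(
  series=[
    [0,0,-0.02,0,0,0,1],
    [0,0,-0.03,0,0,0,1],
    [0,0,-0.03,0,0,0,1],
    [0,0,-0.025,0,0,0,1],
    [0,0,-0.02,0,0,0,1],
  ],
)

```text
time: 10.0
tool_pos: [0.4548, 0.2258, 0.2334]
tool_rot: [3.139, -0.0, 1.75]
contact_force: [-0.1, 0.3, -3.1]
opening: 0.0116
```

Request:
send_rows(
  series=[
    [0,0,0,0,0,0.06,1],
    [0,0,0,0,0,0.1,1],
    [0,0,0,0,0,0.11,1],
    [0,0,0,0,0,0.11,1],
    [0,0,0,0,0,0.11,1],
  ],
)

```text
time: 10.42
tool_pos: [0.4543, 0.2256, 0.231]
tool_rot: [3.141, -0.0, 1.255]
contact_force: [-0.0, 1.5, -3.3]
opening: 0.0117
```

Request:
send_rows(
  series=[
    [0,0,0,0,0,0.11,1],
    [0,0,0,0,0,0.11,1],
    [0,0,0,0,0,0.11,1],
    [0,0,0,0,0,0.11,1],
    [0,0,0,0,0,0.11,1],
  ],
)

```text
time: 10.83
tool_pos: [0.4543, 0.2256, 0.2309]
tool_rot: [3.142, -0.0, 0.705]
contact_force: [0.6, 0.0, -3.3]
opening: 0.0117
```

Request:
send_rows(
  series=[
    [0,0,0,0,0,0.11,1],
    [0,0,0,0,0,0.11,1],
    [0,0,0,0,0,0.11,1],
    [0,0,0,0,0,0.08,1],
    [0,0,0,0,0,0.04,1],
  ],
)

```text
time: 11.25
tool_pos: [0.4543, 0.2255, 0.2309]
tool_rot: [3.142, 0.0, 0.256]
contact_force: [0.1, -0.1, -3.4]
opening: 0.0115
```

```bash
python3 d.py .547 -.287 .25 .256
```

```text
t 11.25 pos [0.4543 0.2255 0.2309] rot [3.1416 0.     0.256 ] F [ 0.06 -0.13 -3.37] M [-0.106  0.142  0.026] open 0.0115 q [ 0.31  0.31  1.56 -0.    1.27  1.62]
turn [0. 0. 0.] shift now [-4.010e-02  5.193e-01 -3.000e-04] shift after turn [-4.010e-02  5.193e-01 -3.000e-04]
```

Request:
send_rows(
  series=[
    [-0.001,0.012,0,0,0,0,1],
    [-0.002,0.022,0,0,0,0,1],
    [-0.002,0.03,0,0,0,0,1],
    [-0.002,0.03,0,0,0,0,1],
    [-0.002,0.03,0,0,0,0,1],
  ],
)

```text
time: 11.67
tool_pos: [0.4776, 0.1018, 0.231]
tool_rot: [3.141, -0.0, 0.262]
contact_force: [1.0, -0.1, -3.0]
opening: 0.0115
```

Request:
send_rows(
  series=[
    [-0.002,0.03,0,0,0,0,1],
    [-0.002,0.03,0,0,0,0,1],
    [-0.002,0.03,0,0,0,0,1],
    [-0.002,0.03,0,0,0,0,1],
    [-0.002,0.03,0,0,0,0,1],
  ],
)

```text
time: 12.08
tool_pos: [0.5064, -0.0461, 0.231]
tool_rot: [3.141, -0.0, 0.261]
contact_force: [0.0, 0.4, -3.3]
opening: 0.0115
```

Request:
send_rows(
  series=[
    [-0.003,0.03,0,0,0,0,1],
    [-0.003,0.03,0,0,0,0,1],
    [-0.003,0.03,0,0,0,0,1],
    [-0.003,0.03,0,0,0,0,1],
    [-0.003,0.03,0,0,0,0,1],
  ],
)

```text
time: 12.5
tool_pos: [0.5302, -0.1949, 0.2309]
tool_rot: [-3.141, -0.0, 0.261]
contact_force: [0.7, 0.8, -3.2]
opening: 0.0113
```

Request:
send_rows(
  series=[
    [-0.003,0.03,0,0,0,0,1],
    [-0.002,0.03,0,0,0,0,1],
    [-0.001,0.022,0,0,0,0,1],
    [0,0.012,0,0,0,0,1],
    [0,0,0,0,0,0,1],
  ],
)

```text
time: 12.92
tool_pos: [0.5486, -0.2886, 0.2301]
tool_rot: [3.141, 0.0, 0.258]
contact_force: [-0.0, -0.3, -3.7]
opening: 0.0114
```

```bash
python3 d.py .547 -.287 .25 .256;python3 snap.py side 6 200 420 140 400 2.3;python3 snap.py top 6 300 520 100 300 3
```

```text
t 12.92 pos [ 0.5486 -0.2886  0.2301] rot [3.1411e+00 4.0000e-04 2.5830e-01] F [-0.04 -0.3  -3.75] M [-0.12   0.16   0.041] open 0.0114 q [-0.61  0.52  1.24 -0.    1.39  0.7 ]
turn [0.0005 0.0004 0.0023] shift now [-0.0011 -0.002  -0.0011] shift after turn [-0.0011 -0.002  -0.0011]
```

View pics/side6.png

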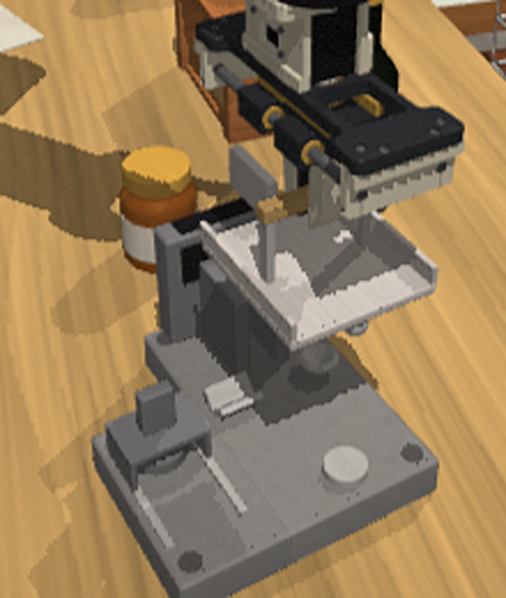

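View pics/top6.png

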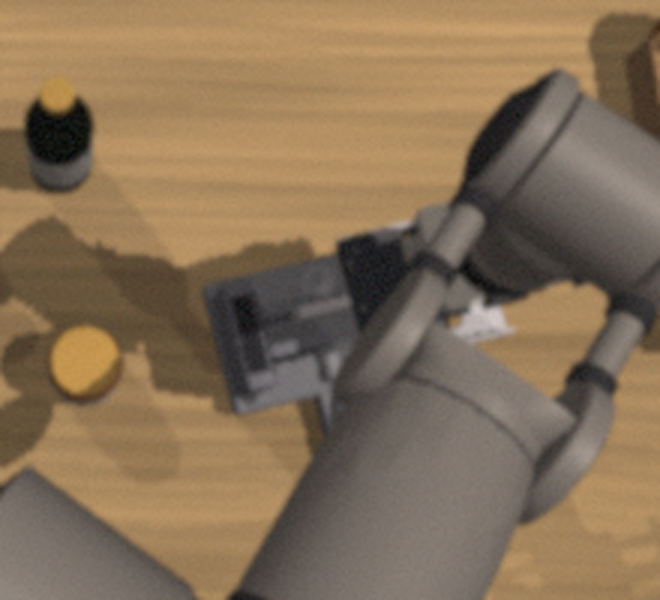

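```bash
python3 - <<'E'
from h import *
c=load("side6");P=cloud(c);ok=c["range_z"]>0;g=c["color"].astype(int)
O=np.array([.5459,-.2866]);ex=np.array([.2529,-.9675]);ey=np.array([.9675,.2529])
L=np.stack([(P[...,:2]-O)@ex,(P[...,:2]-O)@ey],-1)*1000
Z=P[...,2]*1000
box=ok&(abs(L[...,0])<160)&(abs(L[...,1])<90)
# rail tops: z .17+.04=.21 ; plate .196
for nm,m in dict(railtop=(Z>206)&(Z<214),plate=(Z>192)&(Z<199),fintop=(Z>222)&(Z<230)&(L[...,0]<-55)&(abs(L[...,1])<40)).items():
    q=L[m&box];print(nm,len(q),q.min(0).round(1),q.max(0).round(1),np.percentile(q,[2,98],axis=0).round(1).tolist(),Z[m&box].mean())
    if len(q)>10: print(cv2.minAreaRect(q.astype(np.float32)))
m=box&(L[...,0]<-58)&(Z>185)&(Z<228)&(abs(L[...,1])<30);q=L[m]
print("fin",len(q),np.polyfit(q[:,0],q[:,1],1),q.mean(0),q.min(0),q.max(0),Z[m].min(),Z[m].max())
# plate edge: outer side of near rail face
m=box&(Z>192)&(Z<209)&(L[...,1]<-48);q=L[m];print("near rail face",len(q),np.polyfit(q[:,0],q[:,1],1),q.mean(0),q.min(0),q.max(0))
# plate height slope
m=box&(Z>185)&(Z<202)&(abs(L[...,1])<48)&(L[...,0]>-55)&(L[...,0]<55);q=L[m];A=np.c_[q,np.ones(len(q))];print("plane",len(q),np.linalg.lstsq(A,Z[m],rcond=None)[0])
E
```

```text
railtop 376 [-111.1  -55.5] [62.6 55.9] [[-100.7, -54.8], [59.9, 55.3]] 208.3295116705486
((-24.72795867919922, -0.6897354125976562), (172.8741912841797, 111.55558776855469), 0.97422856092453)
plate 2678 [-107.3  -55.3] [62.8 53.9] [[-55.2, -54.2], [60.4, 51.8]] 193.571507590278
((-22.320358276367188, -0.5051841735839844), (109.35896301269531, 169.85377502441406), 89.84410095214844)
fintop 109 [-109.1   -5.6] [-56.2   4.8] [[-108.7, -5.0], [-56.8, 4.6]] 223.2466925421644
((-82.65316772460938, -0.42733192443847656), (52.88039779663086, 10.397527694702148), 0.08424758166074753)
fin 317 [ 0.01835946 -1.4763306 ] [-84.28994721  -3.02384866] [-111.13101532   -6.14828166] [-58.05236039   4.8020054 ] 189.82699461170566 224.71072231875095
near rail face 467 [ 4.85587176e-03 -5.35437761e+01] [  7.59975675 -53.50687265] [-58.44051362 -55.62075798] [ 62.61792608 -48.65287374]
plane 2278 [-2.57833604e-03 -2.44480977e-03  1.93385098e+02]
```

Request:
send_rows(
  series=[
    [0,-0.0025,0,0,0,0.002,1],
    [0,0,0.015,0,0,0,1],
    [0,0,0.02,0,0,0,1],
    [0,0,0.015,0,0,0,1],
    [0,0,0,0,0,0,1],
  ],
)

```text
time: 13.43
tool_pos: [0.5469, -0.2803, 0.1779]
tool_rot: [-3.136, 0.004, 0.26]
contact_force: [-1.2, 1.1, -4.6]
opening: 0.0115
```

Request:
send_rows(
  series=[
    [0,0,0.012,0,0,0,1],
    [0,0,0.015,0,0,0,1],
    [0,0,0.015,0,0,0,1],
    [0,0,0.01,0,0,0,1],
    [0,0,0,0,0,0,1],
  ],
)

```text
time: 13.85
tool_pos: [0.5478, -0.2815, 0.1276]
tool_rot: [-3.139, 0.002, 0.259]
contact_force: [0.3, -0.8, -3.4]
opening: 0.0117
```

```bash
python3 d.py .547 -.287 .1217 .256;python3 snap.py side 7 200 420 140 400 2.3
cat > tr.py <<'E'
import sys
from h import *
c=load(sys.argv[1]);P=cloud(c);ok=c["range_z"]>0
O=np.array([.5459,-.2866]);ex=np.array([.2529,-.9675]);ey=np.array([.9675,.2529])
L=np.stack([(P[...,:2]-O)@ex,(P[...,:2]-O)@ey],-1)*1000;Z=P[...,2]*1000
z0=float(sys.argv[2])  # approx plate top mm
box=ok&(abs(L[...,0])<160)&(abs(L[...,1])<70)
m=box&(Z>z0-5)&(Z<z0+5)&(abs(L[...,1])<46)&(L[...,0]>-50)&(L[...,0]<52);q=L[m];A=np.c_[q,np.ones(len(q))];s=np.linalg.lstsq(A,Z[m],rcond=None)[0]
print("plate plane",len(q),s.round(4),"tray z0",(s[2]-26).round(2),"rms",np.std(Z[m]-A@s).round(2))
m=box&(Z>z0-2)&(Z<z0+11)&(L[...,1]<-46)&(abs(L[...,0])<75);q=L[m];print("near rail",np.polyfit(q[:,0],q[:,1],1).round(4),np.percentile(q,[1,99],axis=0).round(1).tolist())
m=box&(Z>z0+20)&(Z<z0+34)&(L[...,0]<-50)&(L[...,0]>-118)&(abs(L[...,1])<10);q=L[m];print("fin",len(q),q.min(0),q.max(0) if len(q) else 0)
E
python3 tr.py side7 91
```

```text
t 13.85 pos [ 0.5478 -0.2815  0.1276] rot [-3.1389e+00  1.7000e-03  2.5920e-01] F [ 0.25 -0.81 -3.41] M [-0.054  0.203  0.038] open 0.0117 q [-0.6   0.6   1.39  0.    1.16  0.71]
turn [-0.0027  0.0017  0.0032] shift now [-0.0021  0.0052  0.0247] shift after turn [-0.0022  0.0051  0.0247]
plate plane 2027 [-5.4000e-03 -2.0000e-03  9.0757e+01] tray z0 64.76 rms 1.0
near rail [ 1.11000e-02 -5.30457e+01] [[-64.0, -54.1], [55.0, -49.0]]
fin 196 [-116.28035492   -4.9884314 ] [-59.518316    6.0427378]
```

View pics/side7.png

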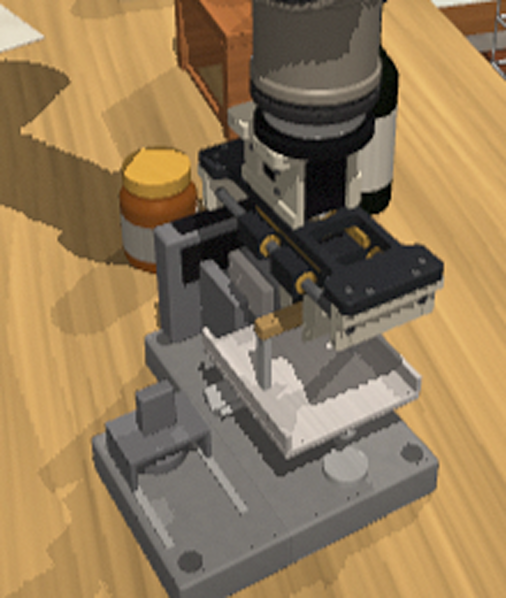

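Request:
send_rows(
  series=[
    [-0.001,0.0045,0,-0.002,0.002,0.003,1],
    [0,0,0,0,0,0,1],
    [0,0,0,0,0,0,1],
  ],
)

```text
time: 14.15
tool_pos: [0.5493, -0.288, 0.1302]
tool_rot: [3.138, -0.004, 0.255]
contact_force: [0.7, -0.3, -3.6]
opening: 0.0117
```

```bash
python3 d.py .547 -.287 .1217 .256;python3 snap.py side 8 200 420 140 400 2.3;python3 tr.py side8 91
```

```text
t 14.15 pos [ 0.5493 -0.288   0.1302] rot [ 3.138  -0.004   0.2549] F [ 0.66 -0.32 -3.61] M [-0.07   0.155  0.044] open 0.0117 q [-0.61  0.6   1.38  0.    1.16  0.71]
turn [ 0.0036 -0.004  -0.0011] shift now [-0.0021 -0.0016  0.0273] shift after turn [-0.002  -0.0015  0.0273]
plate plane 1890 [7.00000e-04 2.10000e-03 9.33887e+01] tray z0 67.39 rms 0.93
near rail [ 1.220e-02 -5.305e+01] [[-56.2, -54.3], [61.5, -47.2]]
fin 215 [-111.51229805   -4.88659448] [-53.63682634   7.00168049]
```

Request:
send_rows(
  series=[
    [-0.001,-0.001,0.004,0,0,0,1],
    [0,0,0.004,0,0,0,1],
    [0,0,0.004,0,0,0,1],
    [0,0,0.003,0,0,0,1],
    [0,0,0.002,0,0,0,1],
  ],
)

```text
time: 14.62
tool_pos: [0.5474, -0.2865, 0.1112]
tool_rot: [3.141, -0.002, 0.255]
contact_force: [0.1, 0.1, -3.0]
opening: 0.0113
```

```bash
python3 d.py .547 -.287 .1217 .256;python3 snap.py side 9 200 420 140 400 2.3;python3 tr.py side9 76
```

```text
t 14.62 pos [ 0.5474 -0.2865  0.1112] rot [ 3.1405e+00 -1.9000e-03  2.5530e-01] F [ 0.06  0.1  -2.99] M [-0.101  0.158 -0.025] open 0.0113 q [-0.61  0.61  1.41  0.    1.12  0.71]
turn [ 0.0011 -0.0019 -0.0007] shift now [-0.0005  0.0004  0.0083] shift after turn [-0.0005  0.0004  0.0083]
plate plane 1917 [-3.80000e-03 -5.00000e-04  7.44303e+01] tray z0 48.43 rms 1.09
near rail [ 1.11000e-02 -5.44683e+01] [[-59.1, -55.7], [59.2, -47.0]]
fin 171 [-113.63826666   -6.33671007] [-55.11631137   4.9407202 ]
```

Request:
send_rows(
  series=[
    [0,0,0.0015,0,0,0,1],
    [0,0,0.0015,0,0,0,1],
    [0,0,0.001,0,0,0,1],
    [0,0,0.001,0,0,0,1],
    [0,0,0,0,0,0,1],
  ],
)

```text
time: 15.08
tool_pos: [0.5476, -0.2866, 0.1068]
tool_rot: [3.14, -0.002, 0.255]
contact_force: [0.5, 0.1, -3.5]
opening: 0.0115
```

```bash
python3 d.py .547 -.287 .1217 .256;python3 snap.py side 10 200 420 140 400 2.3;python3 tr.py side10 69
```

```text
t 15.08 pos [ 0.5476 -0.2866  0.1068] rot [ 3.1398e+00 -2.4000e-03  2.5530e-01] F [ 0.45  0.12 -3.49] M [-0.134  0.199 -0.032] open 0.0115 q [-0.61  0.62  1.41  0.    1.11  0.71]
turn [ 0.0018 -0.0024 -0.0007] shift now [-0.0007  0.0002  0.0039] shift after turn [-0.0007  0.0002  0.0039]
plate plane 1894 [-2.1000e-03  1.0000e-04  7.0035e+01] tray z0 44.03 rms 1.03
near rail [ 1.53000e-02 -5.43077e+01] [[-59.3, -55.4], [59.0, -47.0]]
fin 168 [-113.09843722   -5.94433903] [-54.78956588   4.78652579]
```

Request:
send_rows(
  series=[
    [0,0,0.001,0,0,0,1],
    [0,0,0.001,0,0,0,1],
    [0,0,0,0,0,0,1],
  ],
)

```text
time: 15.38
tool_pos: [0.5476, -0.2866, 0.1049]
tool_rot: [3.14, -0.002, 0.255]
contact_force: [-0.9, -0.3, -4.3]
opening: 0.0121
```

```bash
python3 d.py .547 -.287 .1217 .256;python3 snap.py side 11 200 420 140 400 2.3;python3 tr.py side11 68
```

```text
t 15.38 pos [ 0.5476 -0.2866  0.1049] rot [ 3.1398e+00 -2.5000e-03  2.5530e-01] F [-0.88 -0.29 -4.31] M [-0.044  0.176  0.028] open 0.0121 q [-0.61  0.62  1.42  0.    1.1   0.71]
turn [ 0.0018 -0.0025 -0.0007] shift now [-0.0007  0.0002  0.002 ] shift after turn [-0.0007  0.0002  0.002 ]
plate plane 1890 [-2.00000e-04 -1.40000e-03  6.79944e+01] tray z0 41.99 rms 1.03
near rail [ 1.17000e-02 -5.43592e+01] [[-60.0, -55.8], [59.6, -46.7]]
fin 157 [-111.71054624   -6.69852715] [-54.91671241   5.78912211]
```

Request:
send_rows(
  series=[
    [0,0,0.0005,0,0,0,1],
    [0,0,0.0005,0,0,0,1],
    [0,0,0,0,0,0,1],
  ],
)

```text
time: 15.68
tool_pos: [0.5477, -0.2866, 0.1041]
tool_rot: [3.14, -0.003, 0.255]
contact_force: [0.2, 1.1, -2.5]
opening: 0.0115
```

Request:
send_rows(
  series=[
    [0,0,0.0005,0,0,0,1],
    [0,0,0.0005,0,0,0,1],
    [0,0,0,0,0,0,1],
  ],
)

```text
time: 15.93
tool_pos: [0.5478, -0.2867, 0.1039]
tool_rot: [3.139, -0.003, 0.255]
contact_force: [-1.1, 2.5, 3.5]
opening: 0.0112
```

```bash
python3 d.py .547 -.287 .1217 .256;python3 snap.py side 12 200 420 140 400 2.3;python3 tr.py side12 68
```

```text
t 15.93 pos [ 0.5478 -0.2867  0.1039] rot [ 3.1391 -0.0032  0.2554] F [-1.14  2.51  3.47] M [0.324 0.414 0.044] open 0.0112 q [-0.61  0.62  1.42  0.    1.1   0.71]
turn [ 0.0025 -0.0032 -0.0006] shift now [-0.0009  0.0001  0.001 ] shift after turn [-0.0009  0.0001  0.001 ]
plate plane 1901 [-5.90000e-03  9.00000e-04  6.71124e+01] tray z0 41.11 rms 1.08
near rail [ 1.11000e-02 -5.41502e+01] [[-58.5, -55.4], [59.6, -47.2]]
fin 152 [-112.0033975    -5.80687353] [-54.36806976   5.19133534]
```

Contact shows: force has changed from -3.5 N to +3.5 N at the seat height. Easing the grip, then opening.

Request:
send_rows(
  series=[
    [0,0,0,0,0,0,1],
    [0,0,0,0,0,0,1],
    [0,0,0,0,0,0,0.85],
    [0,0,0,0,0,0,0.8],
    [0,0,0,0,0,0,0.7],
  ],
  newtons=4,
)

```text
time: 16.4
tool_pos: [0.5477, -0.2868, 0.1028]
tool_rot: [3.139, -0.003, 0.255]
contact_force: [0.1, 0.2, -0.0]
opening: 0.0213
```

Request:
send_rows(
  series=[
    [0,0,0,0,0,0,0.5],
    [0,0,0,0,0,0,0.5],
    [0,0,0,0,0,0,0.5],
    [0,0,0,0,0,0,0.5],
    [0,0,0,0,0,0,0.5],
  ],
)

```text
time: 16.82
tool_pos: [0.5477, -0.2867, 0.103]
tool_rot: [3.14, -0.003, 0.255]
contact_force: [0.3, 0.4, -0.3]
opening: 0.0453
```

```bash
python3 d.py .547 -.287 .1217 .256;python3 snap.py side 13 200 420 140 400 2.3;python3 tr.py side13 67
```

```text
t 16.82 pos [ 0.5477 -0.2867  0.103 ] rot [ 3.1397e+00 -2.6000e-03  2.5530e-01] F [ 0.31  0.44 -0.26] M [-0.021  0.132 -0.006] open 0.0453 q [-0.61  0.62  1.42  0.    1.1   0.71]
turn [ 0.0019 -0.0026 -0.0007] shift now [-0.0007  0.0002  0.0001] shift after turn [-0.0007  0.0002  0.0001]
plate plane 1865 [-7.00000e-04  1.10000e-03  6.69882e+01] tray z0 40.99 rms 1.04
near rail [ 1.3900e-02 -5.4189e+01] [[-59.3, -55.4], [59.2, -47.2]]
fin 137 [-112.80408023   -5.53843678] [-55.36657516   5.45282544]
```

View pics/side13.png

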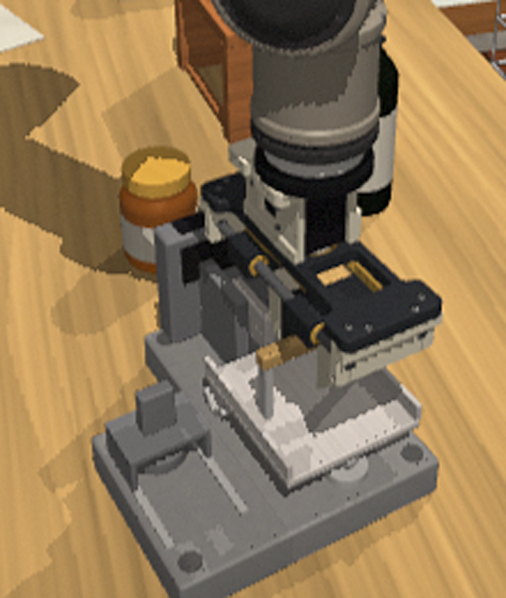

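Request:
send_rows(
  series=[
    [0,0,-0.006,0,0,0,0.5],
    [0,0,-0.015,0,0,0,0.5],
    [0,0,-0.025,0,0,0,0.5],
    [0,0,-0.03,0,0,0,0.4],
    [0,0,-0.02,0,0,0,0.3],
  ],
)

```text
time: 17.28
tool_pos: [0.5479, -0.2869, 0.2021]
tool_rot: [3.137, -0.005, 0.255]
contact_force: [0.4, -0.6, 1.1]
opening: 0.0548
```

```bash
python3 d.py .4345 -.2825 .15 .256;python3 snap.py side 14 200 420 140 400 2.3;python3 tr.py side14 67
```

```text
t 17.28 pos [ 0.5479 -0.2869  0.2021] rot [ 3.1375 -0.0045  0.2553] F [ 0.4  -0.62  1.15] M [-0.073  0.116  0.023] open 0.0548 q [-0.61  0.53  1.29  0.    1.31  0.71]
turn [ 0.0041 -0.0045 -0.0007] shift now [-0.1089 -0.0332  0.0703] shift after turn [-0.1086 -0.033   0.0709]
plate plane 2128 [-1.60000e-03  3.30000e-03  6.70383e+01] tray z0 41.04 rms 1.06
near rail [ 1.640e-02 -5.412e+01] [[-59.1, -55.2], [59.1, -46.5]]
fin 151 [-111.84059775   -6.38998708] [-55.96850753   4.83093093]
```

View pics/side14.png

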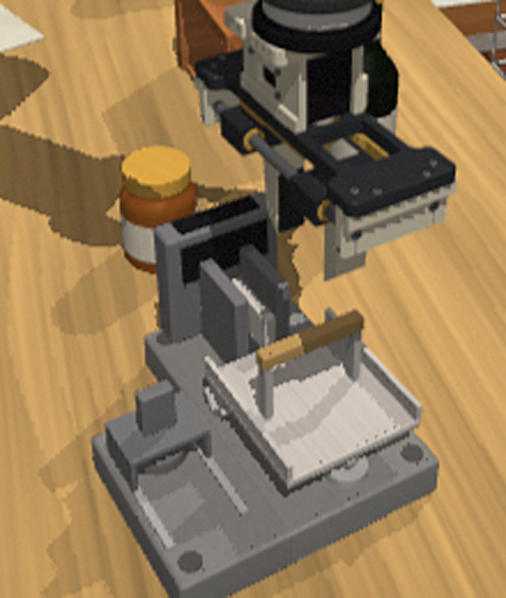

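The tray sits level on the seats, with its tail between the cheeks at (265,310). The gripper is clear. On to the lug.

Request:
send_rows(
  series=[
    [-0.02,-0.006,0,0.004,-0.004,0,0.2],
    [-0.03,-0.01,0,0,0,0,0.2],
    [-0.035,-0.01,0,0,0,0,0.2],
    [-0.024,-0.007,0,0,0,0,0.2],
    [0,0,0.02,0,0,0,0.2],
  ],
)

```text
time: 17.75
tool_pos: [0.4313, -0.2829, 0.1826]
tool_rot: [3.139, -0.001, 0.254]
contact_force: [2.4, -0.9, 0.4]
opening: 0.0737
```

Request:
send_rows(
  series=[
    [0,0,0.025,0,0,0,0.2],
    [0,0,0.02,0,0,0,0.2],
    [0,0,0,0,0,0,0.2],
  ],
)

```text
time: 18.0
tool_pos: [0.4315, -0.2806, 0.1311]
tool_rot: [-3.134, 0.005, 0.255]
contact_force: [0.0, -0.1, 0.4]
opening: 0.0735
```

```bash
python3 d.py .4345 -.2825 .09 .256;python3 snap.py side 15 200 420 140 400 2.3
```

```text
t 18.0 pos [ 0.4315 -0.2806  0.1311] rot [-3.1342  0.005   0.2549] F [ 0.   -0.11  0.36] M [-0.029  0.168 -0.032] open 0.0735 q [-0.73  0.43  1.68 -0.    1.04  0.59]
turn [-0.0074  0.005  -0.0011] shift now [0.0027 0.003  0.0599] shift after turn [0.0024 0.0026 0.0599]
```

View pics/side15.png

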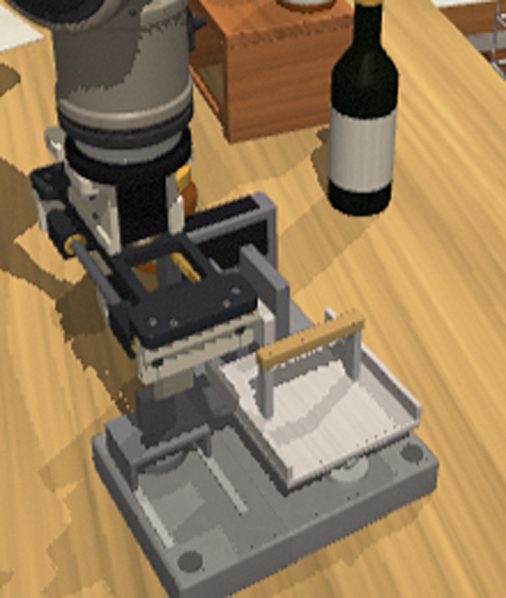

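Request:
send_rows(
  series=[
    [0.0025,0.003,0.015,-0.005,0.004,0,0.2],
    [0,0,0.02,0,0,0,0.2],
    [0,0,0.015,0,0,0,0.3],
    [0,0,0.007,0,0,0,0.4],
    [0,0,0,0,0,0,0.6],
  ],
  newtons=15,
)

```text
time: 18.47
tool_pos: [0.4367, -0.2843, 0.077]
tool_rot: [3.14, -0.002, 0.255]
contact_force: [0.1, -0.1, -1.0]
opening: 0.0579
```

```bash
python3 d.py .4345 -.2825 .09 .256
```

```text
t 18.47 pos [ 0.4367 -0.2843  0.077 ] rot [ 3.1396e+00 -2.0000e-03  2.5550e-01] F [ 0.1  -0.13 -1.05] M [-0.042  0.19  -0.056] open 0.0579 q [-0.72  0.5   1.73  0.    0.9   0.59]
turn [ 0.002  -0.002  -0.0005] shift now [-0.0017 -0.0023  0.0057] shift after turn [-0.0017 -0.0023  0.0058]
```

Request:
send_rows(
  series=[
    [-0.001,-0.001,0.004,0,0,0,0.8],
    [0,0,0,0,0,0,1],
    [0,0,0,0,0,0,1],
    [0,0,0,0,0,0,1],
    [0,0,0,0,0,0,1],
  ],
)

```text
time: 18.88
tool_pos: [0.4358, -0.2839, 0.0738]
tool_rot: [3.138, -0.003, 0.255]
contact_force: [0.1, -0.3, -0.1]
opening: 0.0247
```

Request:
send_rows(
  series=[
    [0,0,0,0,0,0,1],
    [0,0,0,0,0,0,1],
    [0,0,0,0,0,0,1],
    [0,0,0,0,0,0,1],
  ],
)

```text
time: 19.22
tool_pos: [0.4356, -0.2837, 0.0734]
tool_rot: [3.139, -0.003, 0.255]
contact_force: [-0.4, 0.6, 3.1]
opening: 0.012
```

```bash
python3 d.py .4345 -.2825 .09 .256
```

```text
t 19.22 pos [ 0.4356 -0.2837  0.0734] rot [ 3.1385e+00 -2.7000e-03  2.5540e-01] F [-0.35  0.57  3.13] M [0.201 0.225 0.123] open 0.012 q [-0.73  0.51  1.74  0.    0.89  0.59]
turn [ 0.0031 -0.0027 -0.0006] shift now [-0.0008 -0.0014  0.0022] shift after turn [-0.0008 -0.0014  0.0022]
```

Gripped at 12 mm, which is the lug's thickness. Sliding along +x of the scale (tool +y), 55 mm plus a little to find the stop.

Request:
send_rows(
  series=[
    [0,0.005,0,0,0,0,1],
    [0,0.01,0,0,0,0,1],
    [0,0.012,0,0,0,0,1],
    [0,0.012,0,0,0,0,1],
    [0,0.01,0,0,0,0,1],
  ],
)

```text
time: 19.63
tool_pos: [0.4486, -0.3325, 0.0734]
tool_rot: [3.138, -0.003, 0.255]
contact_force: [2.2, 1.8, 3.2]
opening: 0.0118
```

Request:
send_rows(
  series=[
    [0,0.003,0,0,0,0,1],
    [0,0.002,0,0,0,0,1],
    [0,0.001,0,0,0,0,1],
    [0,0,0,0,0,0,1],
  ],
)

```text
time: 19.97
tool_pos: [0.4488, -0.3334, 0.0733]
tool_rot: [-3.137, -0.002, 0.255]
contact_force: [-0.9, 16.1, 12.4]
opening: 0.0119
```

```bash
python3 d.py .4356 -.2837 .0922 .256;python3 snap.py side 16 200 420 140 400 2.3
```

```text
t 19.97 pos [ 0.4488 -0.3334  0.0733] rot [-3.1366e+00 -1.9000e-03  2.5500e-01] F [-0.9  16.13 12.37] M [2.762 0.264 0.117] open 0.0119 q [-0.78  0.57  1.62  0.01  0.96  0.53]
turn [-0.005  -0.0019 -0.001 ] shift now [-0.0002 -0.0514  0.0002] shift after turn [-0.0002 -0.0514 -0.0001]
```

View pics/side16.png

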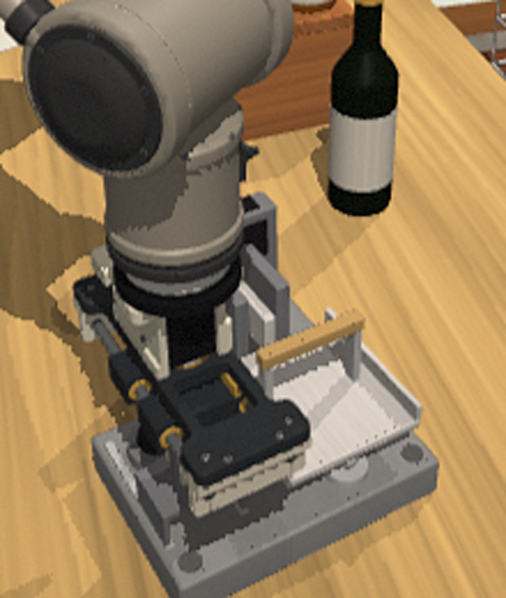

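Request:
send_rows(
  series=[
    [0,0,0,0,0,0,0.8],
    [0,0,0,0,0,0,0.6],
    [0,-0.003,0,0,0,0,0.5],
    [0,0,0,0,0,0,0.4],
    [0,0,0,0,0,0,0.4],
  ],
)

```text
time: 20.43
tool_pos: [0.4485, -0.3343, 0.0731]
tool_rot: [3.139, -0.002, 0.255]
contact_force: [-0.8, -0.3, -0.2]
opening: 0.0401
```

Request:
send_rows(
  series=[
    [0,0,-0.01,0,0,0,0.4],
    [0,0,-0.025,0,0,0,0.4],
    [0,0,-0.03,0,0,0,0.5],
    [0,0,-0.03,0,0,0,0.7],
    [0,0,-0.02,0,0,0,1],
  ],
)

```text
time: 20.85
tool_pos: [0.4488, -0.3346, 0.192]
tool_rot: [3.135, -0.005, 0.255]
contact_force: [0.6, -0.0, 0.1]
opening: 0.0393
```

Request:
send_rows(
  series=[
    [-0.03,0,0,0,0,0,1],
    [-0.04,0,0,0,0,0,1],
    [-0.04,0,0,0,0,0,1],
    [0,0,0,0,0,0,1],
  ],
)

```text
time: 21.18
tool_pos: [0.3367, -0.3628, 0.1888]
tool_rot: [3.139, 0.0, 0.252]
contact_force: [0.7, -1.1, 0.7]
opening: 0.0126
```

```bash
python3 d.py .4341 -.2804 .1 .256;python3 snap.py side 17 200 420 140 400 2.3;python3 snap.py top 17 355 475 165 270 6
python3 - <<'E'
from h import *
for n in("side17","top17"):
    c=load(n);P=cloud(c);ok=c["range_z"]>0
    O=np.array([.5459,-.2866]) if n[0]=="s" else np.array([.5483,-.2878]);ex=np.array([.2529,-.9675]);ey=np.array([.9675,.2529])
    L=np.stack([(P[...,:2]-O)@ex,(P[...,:2]-O)@ey],-1)*1000;Z=P[...,2]*1000
    for nm,a,b in(("lug",96,106),("cover",61,69),("keyz",52,60)):
        m=ok&(L[...,1]<-75)&(L[...,1]>-145)&(abs(L[...,0])<75)&(Z>a)&(Z<b);q=L[m];print(n,nm,len(q),q.mean(0).round(1),q.min(0).round(1),q.max(0).round(1))
E
```

```text
t 21.18 pos [ 0.3367 -0.3628  0.1888] rot [3.1387e+00 1.0000e-04 2.5160e-01] F [ 0.66 -1.09  0.69] M [-0.087  0.173  0.032] open 0.0126 q [-0.98  0.32  1.67 -0.    1.15  0.34]
turn [ 0.0029  0.0001 -0.0044] shift now [ 0.1149 -0.0558  0.1074] shift after turn [ 0.1151 -0.055   0.1076]
side17 lug 128 [  20.8 -107.7] [  12.6 -120.5] [ 26.7 -94.4]
side17 cover 741 [  24.3 -109.9] [  -3.6 -138.8] [ 42.5 -76. ]
side17 keyz 240 [ -18.3 -113. ] [ -49.1 -138.6] [ 41.5 -77. ]
top17 lug 45 [  18.4 -107.9] [  12.1 -120.3] [ 26.1 -95.3]
top17 cover 262 [  17.4 -107.8] [  -3.9 -139. ] [ 41.5 -76.8]
top17 keyz 86 [ -24.8 -107.6] [ -49.8 -136.7] [ 42.9 -78.3]
```

View pics/side17.png

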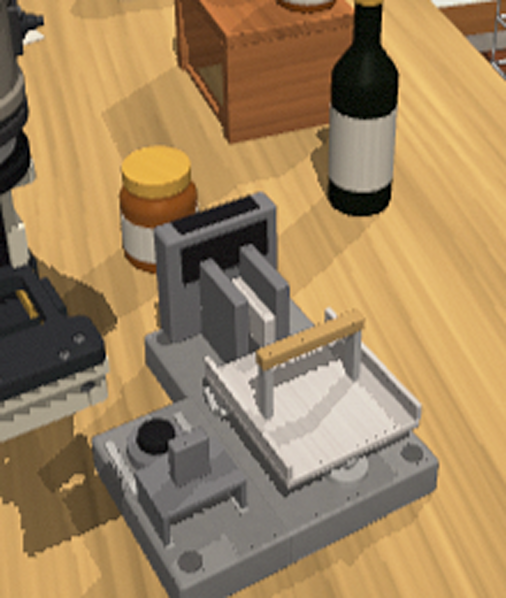

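View pics/top17.png

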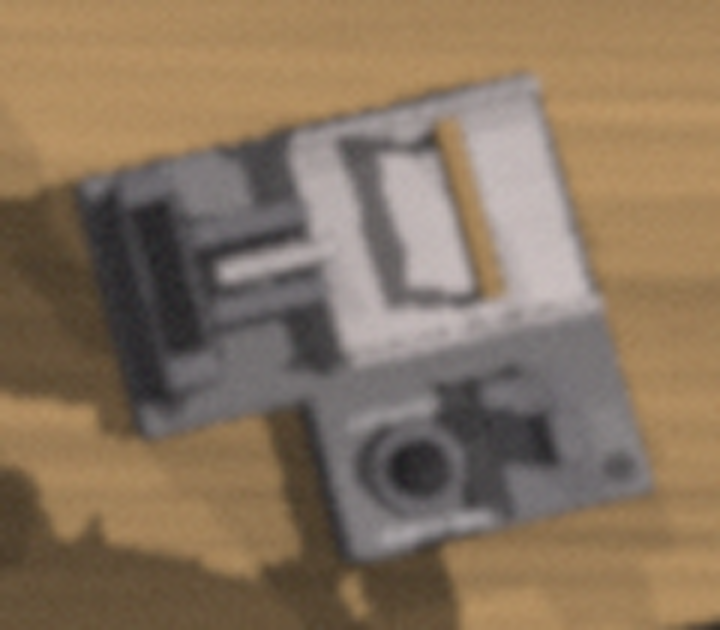

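The lug now reads x = 18 to 21 mm (20 at the stop). The key is uncovered, a dark disc at about (155,437) in the side crop and (418,465) in the top crop.

```bash
python3 - <<'E'
from h import *
t=load("top17");s=load("side17")
print(onz(t,355+418/6-.4,165+465/6-.4,.057),onz(s,200+156/2.3-.3,140+436/2.3-.3,.057))
E
python3 d.py .435 -.281 .12 .256
```

```text
[ 0.43647974 -0.27754279  0.057     ] [ 0.43210928 -0.28526935  0.057     ]
t 21.28 pos [ 0.3409 -0.3624  0.189 ] rot [ 3.1373 -0.0032  0.2521] F [ 0.84 -0.73  0.02] M [-0.041  0.122  0.01 ] open 0.005 q [-0.97  0.32  1.66  0.    1.15  0.35]
turn [ 0.0043 -0.0032 -0.0039] shift now [ 0.1112 -0.0557  0.0879] shift after turn [ 0.1117 -0.0549  0.0878]
```

Request:
send_rows(
  series=[
    [0.025,-0.012,0,0.003,-0.003,-0.004,1],
    [0.035,-0.018,0,0,0,0,1],
    [0.035,-0.018,0,0,0,0,1],
    [0.016,-0.008,0.02,0,0,0,1],
    [0,0,0.03,0,0,0,1],
  ],
  newtons=20,
)

```text
time: 21.7
tool_pos: [0.4403, -0.2773, 0.1403]
tool_rot: [3.136, -0.005, 0.264]
contact_force: [0.6, 0.1, -0.6]
opening: 0.0003
```

Request:
send_rows(
  series=[
    [0,0,0.03,0,0,0,1],
    [0,0,0.02,0,0,0,1],
    [0,0,0,0,0,0,1],
  ],
)

```text
time: 21.95
tool_pos: [0.434, -0.2765, 0.0843]
tool_rot: [-3.135, 0.004, 0.261]
contact_force: [-0.3, 0.7, 0.2]
opening: 0.0003
```

```bash
python3 d.py .4343 -.281 .0758 .256;python3 snap.py side 18 200 420 140 400 2.3
```

```text
t 21.95 pos [ 0.434  -0.2765  0.0843] rot [-3.1353  0.0044  0.2611] F [-0.31  0.72  0.18] M [-0.084  0.173 -0.039] open 0.0003 q [-0.72  0.49  1.73 -0.    0.93  0.59]
turn [-0.0062  0.0044  0.0051] shift now [-0.0008  0.0045  0.0273] shift after turn [-0.0009  0.0044  0.0273]
```

View pics/side18.png

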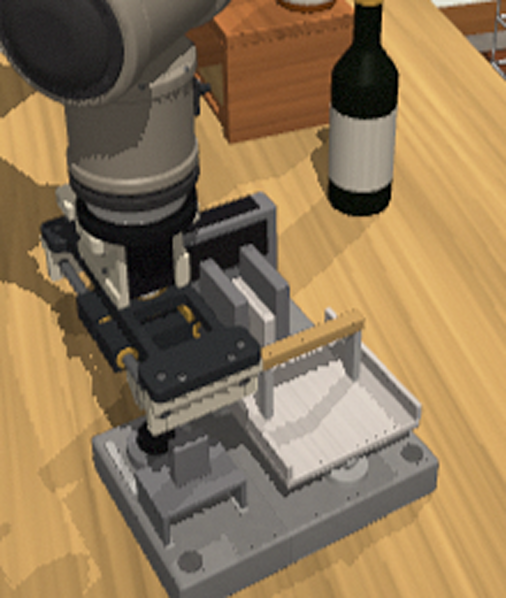

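```bash
python3 - <<'E'
from h import *
for n in("side17","top17"):
    c=load(n);P=cloud(c);ok=c["range_z"]>0
    O=np.array([.5459,-.2866]) if n[0]=="s" else np.array([.5483,-.2878]);ex=np.array([.2529,-.9675]);ey=np.array([.9675,.2529])
    L=np.stack([(P[...,:2]-O)@ex+.035,(P[...,:2]-O)@ey+.108],-1)*1000;Z=P[...,2]*1000
    r=np.hypot(L[...,0],L[...,1])
    for a in range(0,32,3):
        m=ok&(r>=a)&(r<a+3)&(L[...,0]<25);print(n,a,m.sum(),np.percentile(Z[m],[5,50,95]).round(1))
E
```

```text
side17 0 7 [54.5 55.5 56.5]
side17 3 25 [54.6 56.1 58. ]
side17 6 41 [55.3 56.8 58.4]
side17 9 71 [46.5 56.2 57.8]
side17 12 86 [45.9 51.7 56.5]
side17 15 41 [44.7 46.1 48.6]
side17 18 68 [38.5 45.8 47.8]
side17 21 39 [33.2 38.3 46.8]
side17 24 30 [33.5 35.2 37.9]
side17 27 44 [33.1 36.1 37.9]
side17 30 70 [32.8 35.3 37.9]
top17 0 4 [53.  54.4 57.5]
top17 3 11 [51.7 55.9 60.1]
top17 6 18 [51.5 55.3 59.7]
top17 9 23 [52.5 56.5 58.6]
top17 12 36 [44.3 52.5 58.5]
top17 15 36 [41.8 46.3 49.7]
top17 18 47 [43.3 46.2 49.6]
top17 21 50 [30.3 36.5 48.6]
top17 24 54 [30.9 34.4 38.6]
top17 27 58 [31.2 35.  38.6]
top17 30 56 [32.2 35.1 39.2]
```

Request:
send_rows(
  series=[
    [-0.001,0.003,0.01,0,0,0.005,1],
    [0,0,0.008,0,0,0,1],
    [0,0,0.004,0,0,0,1],
    [0,0,0,0,0,0,1],
  ],
)

```text
time: 22.33
tool_pos: [0.4345, -0.2822, 0.0656]
tool_rot: [-3.141, 0.001, 0.254]
contact_force: [-0.1, -0.0, 1.0]
opening: 0.0003
```

```bash
python3 d.py .4343 -.281 .0698 .256
```

```text
t 22.33 pos [ 0.4345 -0.2822  0.0656] rot [-3.1411e+00  7.0000e-04  2.5400e-01] F [-0.1  -0.04  0.96] M [-0.074  0.184  0.021] open 0.0003 q [-0.72  0.52  1.75 -0.    0.88  0.59]
turn [-0.0005  0.0007 -0.002 ] shift now [ 0.0002 -0.0012  0.0146] shift after turn [ 0.0001 -0.0012  0.0146]
```

Request:
send_rows(
  series=[
    [0,0,0.005,0,0,0,1],
    [0,0,0.004,0,0,0,1],
    [0,0,0.003,0,0,0,1],
    [0,0,0.002,0,0,0,1],
    [0,0,0,0,0,0,1],
  ],
)

```text
time: 22.75
tool_pos: [0.4349, -0.2825, 0.0521]
tool_rot: [3.141, -0.0, 0.254]
contact_force: [0.1, -0.5, 4.0]
opening: 0.0005
```

```bash
python3 d.py .4343 -.281 .0698 .256
```

```text
t 22.75 pos [ 0.4349 -0.2825  0.0521] rot [ 3.1409 -0.      0.2543] F [ 0.1  -0.5   3.97] M [-0.178  0.153  0.01 ] open 0.0005 q [-0.72  0.54  1.76 -0.    0.84  0.59]
turn [ 0.0007 -0.     -0.0017] shift now [-0.0002 -0.0016  0.0011] shift after turn [-0.0002 -0.0016  0.0011]
```

Request:
send_rows(
  series=[
    [0,0,0.001,0,0,0,1],
    [0,0,0.001,0,0,0,1],
    [0,0,0.0005,0,0,0,1],
    [0,0,0,0,0,0,1],
    [0,0,0,0,0,0,1],
  ],
)

```text
time: 23.17
tool_pos: [0.4349, -0.2825, 0.0511]
tool_rot: [3.14, -0.0, 0.254]
contact_force: [-2.3, 0.9, 14.7]
opening: -0.0002
```

```bash
python3 d.py .4343 -.281 .0698 .256
```

```text
t 23.17 pos [ 0.4349 -0.2825  0.0511] rot [ 3.1401e+00 -4.0000e-04  2.5450e-01] F [-2.29  0.89 14.73] M [ 0.246  0.661 -0.011] open -0.0002 q [-0.72  0.54  1.76 -0.    0.84  0.59]
turn [ 0.0015 -0.0004 -0.0015] shift now [-0.0002 -0.0016  0.0001] shift after turn [-0.0002 -0.0016  0.0001]
```

The tip stopped hard at z = 0.051 with 14.7 N, so the key is fully down (5 N needed). Releasing and backing away.

Request:
send_rows(
  series=[
    [0,0,-0.003,0,0,0,1],
    [0,0,-0.008,0,0,0,1],
    [0,0,-0.02,0,0,0,1],
    [0,0,-0.04,0,0,0,1],
    [0,0,-0.04,0,0,0,1],
  ],
)

```text
time: 23.58
tool_pos: [0.4334, -0.2811, 0.1606]
tool_rot: [-3.137, 0.003, 0.254]
contact_force: [1.7, -0.7, 0.7]
opening: 0.0004
```

Request:
send_rows(
  series=[
    [-0.03,0,-0.02,0,0,0,1],
    [-0.035,0,0,0,0,0,1],
    [-0.03,0,0,0,0,0,1],
    [0,0,0,0,0,0,1],
    [0,0,0,0,0,0,1],
  ],
)

```text
time: 24.0
tool_pos: [0.3416, -0.3061, 0.1808]
tool_rot: [-3.141, 0.0, 0.252]
contact_force: [0.9, -0.3, -1.0]
opening: 0.0004
```

```bash
python3 d.py .4343 -.281 .0698 .256;python3 snap.py side 19 200 420 140 400 2.3;python3 snap.py top 19 150 480 100 280 2.4; python3 tr.py side19 67
python3 - <<'E'
from h import *
for n in("side19","top19"):
    c=load(n);P=cloud(c);ok=c["range_z"]>0
    O=np.array([.5459,-.2866]) if n[0]=="s" else np.array([.5483,-.2878]);ex=np.array([.2529,-.9675]);ey=np.array([.9675,.2529])
    L=np.stack([(P[...,:2]-O)@ex,(P[...,:2]-O)@ey],-1)*1000;Z=P[...,2]*1000
    m=ok&(L[...,1]<-75)&(L[...,1]>-145)&(abs(L[...,0])<75)&(Z>96)&(Z<106);print(n,"lug",L[m].mean(0))
    m=ok&(np.hypot(L[...,0]+35,L[...,1]+108)<9);print("key z",np.median(Z[m]))
E
```

```text
t 24.0 pos [ 0.3416 -0.3061  0.1808] rot [-3.1412e+00  4.0000e-04  2.5170e-01] F [ 0.87 -0.27 -1.02] M [-0.097  0.13   0.021] open 0.0004 q [-0.9   0.27  1.77 -0.    1.11  0.42]
turn [-0.0004  0.0004 -0.0043] shift now [ 0.0961 -0.0012  0.1298] shift after turn [ 0.096  -0.0008  0.1298]
plate plane 2105 [-1.40000e-03  2.50000e-03  6.70346e+01] tray z0 41.03 rms 1.08
near rail [ 1.56000e-02 -5.41182e+01] [[-59.6, -55.3], [59.1, -47.2]]
fin 151 [-112.48849172   -6.02796009] [-56.32952204   5.30698762]
side19 lug [  20.8006749  -107.83418101]
key z 56.60004363225174
top19 lug [  18.57720399 -107.81511666]
key z 56.33415370871164
```

View pics/side19.png

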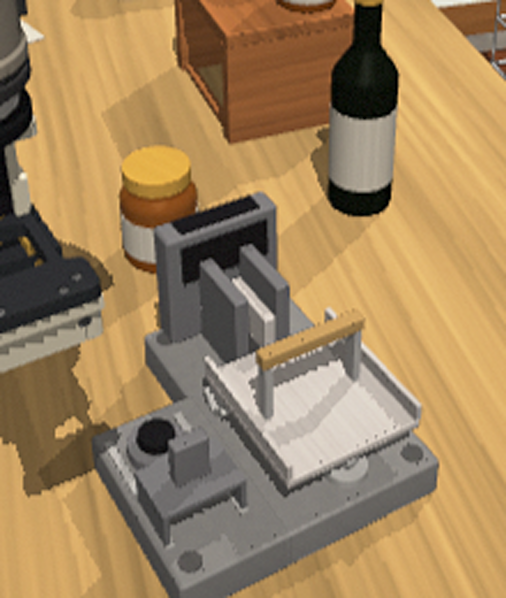

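View pics/top19.png

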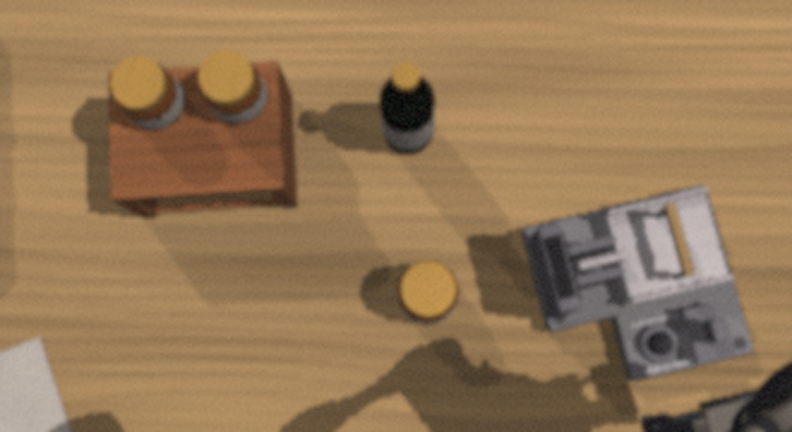

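Everything looks right, but the tab's travel measured about 51 mm instead of 55. I'll check the start position and end position of the cover before handing in.

```bash
python3 - <<'E'
from h import *
for n in("side0","side19","top0","top19"):
    c=load(n);P=cloud(c);ok=c["range_z"]>0
    O=np.array([.5459,-.2866]) if n[0]=="s" else np.array([.5483,-.2878]);ex=np.array([.2529,-.9675]);ey=np.array([.9675,.2529])
    L=np.stack([(P[...,:2]-O)@ex,(P[...,:2]-O)@ey],-1)*1000;Z=P[...,2]*1000
    b=ok&(L[...,1]<-75)&(L[...,1]>-145)&(abs(L[...,0])<72)
    q=L[b&(Z>62)&(Z<68)];l=L[b&(Z>96)&(Z<106)];u=L[b&(Z>72)&(Z<106)]
    print(n,"cover",np.percentile(q[:,0],[1,50,99]).round(1),"lugtop",np.percentile(l[:,0],[2,50,98]).round(1),"lug all",np.percentile(u[:,0],[1,99]).round(1))
    d=L[ok&(Z>31)&(Z<38.5)&(abs(L[...,1])<150)&(L[...,0]<90)&(L[...,0]>-170)];print("deck x",np.percentile(d[:,0],[.5,99.5]).round(1),"y",np.percentile(d[:,1],[.5,99.5]).round(1))
E
```

```text
side0 cover [-54.  -25.4  -9.1] lugtop [-37.8 -30.2 -25.2] lug all [-37.5 -24.8]
deck x [-142.1   73.8] y [-143.4   63.2]
side19 cover [-2.4 26.6 41.9] lugtop [13.6 21.2 26.2] lug all [13.7 26.6]
deck x [-147.6   74.2] y [-143.8   62.6]
top0 cover [-54.  -35.4 -10.4] lugtop [-38.  -32.3 -26.4] lug all [-38.7 -26.4]
deck x [-155.    71.8] y [-143.3   63.2]
top19 cover [-2.9 14.6 40.7] lugtop [12.8 18.3 24.8] lug all [12.1 24.8]
deck x [-155.8   72.2] y [-144.2   63.7]
```

The cover started at about -54…-10 mm, so the tab was already about 3 mm along at the start. It now spans -2.4…41.9 mm; -2…42 is expected at the stop. That explains the shorter travel and agrees with the 16 N hard stop.

```bash
python3 -c "
from cell import workorder,observe
o=observe();print(o['time'],o['contact_force']);print(workorder.hand_in())"
```

```text
24.1 [ 0.67246115  0.46830699 -0.41085238]
the job is handed in; nothing more can be done
None
```

I handed the job in at 24.1 s, with every step done in the order asked and the robot clear of everything. The hand-in gives no verdict, so these are my own final checks.

- **Moving the tray:** I gripped the tail, lifted it about 18 mm over the sill and pulled the tray out. I then set it down, took it again by the bar, carried it over the jar and lowered it until it touched the seats, then let go.
- **Tray seating:** The tray is level to within about 0.2° and aligned with the scale. Its height reads 41.0 mm, or 41.7 mm after correcting for the camera reading the deck 0.7 mm low, which is the seat height. The tail is between the cheeks.
- **Lock tab:** It reached a hard stop at 16 N. The cover now spans about -2.4 to 41.9 mm, where -2 to 42 is expected.
- **Zero key:** I pressed it to a hard stop at z = 51 mm with 14.7 N, then released it. It reads 56.5 mm afterwards, so it is back up.
- **Jars and oil bottle:** They look unmoved in the last pictures.

**Disagreements:** The tab travelled only about 51 mm of its 55 mm. The first pictures suggest it started about 3 mm along. The two cameras also differ by about 2 mm on where its lug ended up (18.6 and 20.8 mm, expected 20).

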